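# Free the tray bay, hook the tray out and load the pralines

## Robot

A 6-joint arm with a two-finger parallel gripper is mounted at the origin on the work surface; the furniture and walls round the work are solid. World frame = base frame: x ahead of the robot, y to its left, z up, the work surface at z = 0. Lengths are in m, angles in rad, forces in N, time in s.
With the tool pointing down it reaches from about 0.35 to 0.975 m from the base axis. Payload 4.9 kg.
Tool frame: the origin (TCP) lies at the very end of the fingers, on their centre line; the grasp point (between the pads) lies 19 mm behind it; z points along the fingers, y is the direction in which the jaws open and shut (so a half turn about z gives the same grasp; the last joint's range is limited). The gripper opens to 85 mm and grips with 20 to 120 N. Pads are 22 mm wide; open, the fingers measure 114 mm over their backs; the gripper's body (76 mm by 85 mm) begins 54 mm behind the grasp point. The pads swing forward as they close: fully open they stand 13 mm farther back than shut.
Start: joints at [1.228, 0.053, 1.613, -0, 1.476, -0.119], TCP at [0.139, 0.609, 0.231] pointing down, gripper open.
Joint ranges: [-3.01, 3.01], [-1.01, 2.22], [0.06, 2.58], [-1.02, 4.17], [0.09, 2.62], [-3.14, 3.14]. Speed limits (rad/s): [2.57, 2.57, 3.14, 3.14, 3.14, 3.14].

## Interface

Orientations are given as a rotation vector (axis times angle).
In Python, from station import ctrl gives the robot as it stands.
- The arm moves only by the tool apply_moves, never from a script. Its argument "deltas" is a list of rows, each a list of 5 numbers: the shift along the tool's x, y, z in m, then the turn about the tool's z in rad, then the gripper's target within -1 to 1 (fully open at 1, half-way at 0, shut at -1). A call has exactly 8 rows; each row shifts and turns the pose as measured when the row begins, along the tool's axes as they then stand; what a row does not reach is not made up. A row lasts 1/8 s, in which the tool goes at most 62.5 mm and 10.7 degrees, less where a joint would pass 70% of its speed; a pose out of reach is approached as far as the arm can. A call with a gripper value outside its range is refused whole. The fingers move at their own pace and stop on an object; "grip_force" is the grip in N (left out, the last holds). Time passes only in rows, so rows that do not move let the fingers close, or fill a call up. It gives the time, the measured TCP pose, the force and the opening at its end, in the units of the state.
- ctrl.get_obs(): the state, without advancing time (a new reading comes with each control period).
- ctrl.get_image(name): name is "scene" or "top" or "wrist"; returns a dict with "img" (384x512x3 uint8, red, green, blue), "range_z" (384x512 float32, m along the optical axis (not along the pixel's ray), 0 where there is no reading), "mtx" (3x3 intrinsics, pixels), "eye" and "attitude" of the camera in the world; the wrist camera has in their place "mount" (4x4, takes a point from camera to tool coordinates, whose origin is the TCP and whose axes are the flange's). Camera axes: x right, y down, z forward; pixel columns grow to the right and rows downward; lengths in m; the calibration is good to about 2 mm. A picture is of the moment at which its call begins: read the wrist's pose just before it.
- ctrl.finish_job(): hands the job in, once; it reports no verdict.
Trained networks look in a picture, given as the dict that the camera call returned (one of the last four; its "shot" number tells which), for a name from the list of things; names that differ only in an ending like _2 or _b are one class to them, and where a whole thing is asked for, a point or a joint stands for the part that bears it (a point fixed in the world has none). Each returns a list of dicts, best first, with "confidence" (0 to 1); they miss things now and then, are a little off and sometimes report something else, mostly with a low value. They report only what shows in the picture. A call takes as long as a camera call.
- ctrl.search_frame(picture, target): "extent" ([left, top, width, height] in pixels, round what is visible of it).
- ctrl.spot_point(picture, target): "uv" ([column, row] in pixels: a listed point, or the origin of a listed thing).
The state is a dict: "t": time; "q": joint angles; "dq": joint speeds; "effort": joint torques, N m; "tool_pos": TCP position; "tool_rot": TCP orientation; "contact_force": force on the tool from outside, world axes, zero at the start; "wrist_torque": the same for the moment, N m; "opening": finger opening in m.
Only numpy, scipy, OpenCV 4.12 (cv2) and the standard library are available. Lean on these libraries where they do the work, as an engineer would, in place of code of your own. Each camera call takes 0.05 s, during which the arm holds its last target.

## Task

Break the stiff catch knob on the tray bay loose and turn it anticlockwise as far as it goes, so that its bar is out of the way. Then hook the pull hook's tooth over the front wall of the tray and drag the tray forward until all of it stands out from under the roof on the landing board, and stand the hook back on its feet on the counter beside the board. Load every loose praline into the tray and do not disturb the timer, cutter and tape.

Things in the scene. Friction and masses are not known exactly. Their poses are not given: they have to be found in the camera images.
- bay: Fixed tray bay: grey board 470x250x10 mm, steel frame with slatted roof (205 wide; underside 132, top 143 mm up) over its rear part. Origin: counter level, middle of the mouth (front edge of roof); x points into the bay, y left looking in, z up. Roof covers x -3 to 247 mm; landing board runs from the mouth to x = -220 mm. Bay 194 mm wide between side rails.
- catch (a joint): Catch angle, rad: 0 shut, 1.9 open (stop), anticlockwise from above. Stiff at first (about 0.3 to 0.4 N m in the first 0.4 rad), snaps over near 0.5 rad, then free; stays where left. A bar (32 to 52 mm above the counter) on the same shaft reaches 85 mm across the mouth along bay +y when shut and swings forward (bay -x) with the knob; the tray passes from 1.4 rad on.
- knob_grip (a point): Grip point of the black catch knob on its upright axis, 168 mm above the counter, at the right front corner of the roof (bay x -4, y -122 mm). Grip bar 13 mm wide (point x), 46 mm long (point y; also the direction of the catch bar), from 154 to 178 mm above the counter. The point turns with the knob.
- tray: Open aluminium tray 130 x 170 mm, 45 mm high, walls and floor 4 mm, 0.3 to 0.6 kg, on the board at the back of the bay at the start. Origin: centre of its underside; x along the 130 mm side, into the bay like the bay's x (front wall at x = -65 to -61 mm), z up.
- hook: Pull hook, 0.25 kg, on its feet: wooden handle bar 110 mm long (x), 20 wide, 31 to 53 mm high, on two steel legs at x = -46 and +46 mm (feet 30 and 50 wide); 8 mm steel rod at 42 mm height from the handle along +x to the tooth, a plate 5 mm thick, 44 mm wide at x = 220 mm, reaching down to foot level. Origin: under the handle's middle, at foot level. Balances near x = 25 mm.
- hook_grip (a point): Middle of the hook's handle bar, 42 mm above its feet; grip it across its 20 mm width (hook y).
- hook_tip (a point): Middle of the lower edge of the hook's tooth, 220 mm ahead of the handle's middle, at foot level. The rod's underside is 38 mm above it. Axes as the hook's.
- praline_1: Dark chocolate praline (may be absent), 28 mm (x) x 35 mm (y) x 15 mm high, 16 g, on the counter to the robot's right. Origin: centre of its underside.
- praline_2: Dark chocolate praline (may be absent), 28 mm (x) x 35 mm (y) x 15 mm high, 16 g, on the counter to the robot's right. Origin: centre of its underside.
- praline_3: Dark chocolate praline (may be absent), 28 mm (x) x 35 mm (y) x 15 mm high, 16 g, on the counter to the robot's right. Origin: centre of its underside.
- praline_4: Dark chocolate praline (may be absent), 28 mm (x) x 35 mm (y) x 15 mm high, 16 g, on the counter to the robot's right. Origin: centre of its underside.
- timer: Kitchen timer, bystander: round, 69 mm across, 46 mm high. Origin: centre of its underside.
- cutter: Steel ring cutter, bystander: 54 mm across, 42 mm high. Origin: centre of its underside.
- tape: Roll of masking tape lying flat, bystander: 96 mm across, 25 mm high. Origin: centre of its underside.

How it is judged:
By the outcome, as a careful person would: the job done as asked, in the order asked, and still so for the second after the job is handed in, with the robot touching nothing.
Of praline_1, praline_2, praline_3, praline_4 only 2 to 4 are there at a start; the rules pass over those that are not, and their reading is None.
At some moment in a run one of praline_1, praline_2, praline_3, praline_4 may be knocked a few centimetres aside while the robot is not near it.
Once in a run the grip may slacken for a moment while it holds something.
It also fails if it takes over 210 s, if anything falls off the work surface, if the arm or the gripper's body presses on something with over 40 N, if the wrist force passes 120 N, or if a joint passes its speed limit or range.

## Working session

There is one attempt and no reset: what is moved stays moved. The work goes in short steps, Python scripts to look and compute and a tool call to move; the robot and the scene stay as the last step left them, time stands still between calls to the robot, and variables do not carry over. Pictures are saved under pics/ and viewed, and the job is handed in when it is done.

Besides the shell and the picture viewer there is one more tool, called after "Call:" by a JSON object that holds its "op" and its "data". apply_moves: Moves the arm, as the interface text tells. Its arguments: {"type":"object","properties":{"deltas":{"type":"array"},"grip_force":{"type":"number"}},"required":["deltas"]}

```bash
ls; mkdir -p pics; cat > h.py <<'E'
import numpy as np, cv2
from scipy.spatial.transform import Rotation as R
from station import ctrl
def cam(name):
    o=ctrl.get_obs(); p=ctrl.get_image(name)
    if 'mount' in p:
        T=np.eye(4);T[:3,:3]=R.from_rotvec(o['tool_rot']).as_matrix();T[:3,3]=o['tool_pos'];T=T@np.array(p['mount'])
    else:
        T=np.eye(4);a=np.array(p['attitude']);T[:3,:3]=a if a.shape==(3,3) else R.from_rotvec(a).as_matrix();T[:3,3]=p['eye']
    p['T']=T;return p
def save(p,n): cv2.imwrite('pics/'+n+'.png',p['img'][:,:,::-1])
def onz(p,uv,z):
    d=p['T'][:3,:3]@np.linalg.solve(p['mtx'],[uv[0],uv[1],1.]);e=p['T'][:3,3]
    return e+d*(z-e[2])/d[2]
def dep(p,uv):
    u,v=int(round(uv[0])),int(round(uv[1]));z=p['range_z'][v,u]
    return p['T'][:3,:3]@(np.linalg.solve(p['mtx'],[uv[0],uv[1],1.])*z)+p['T'][:3,3]
def cloud(p):
    z=p['range_z'];v,u=np.mgrid[:z.shape[0],:z.shape[1]]
    c=np.linalg.solve(p['mtx'],np.stack([u.ravel(),v.ravel(),np.ones(u.size)]))*z.ravel()
    return (p['T'][:3,:3]@c).T.reshape(*z.shape,3)+p['T'][:3,3]
def proj(p,X):
    c=p['T'][:3,:3].T@(np.array(X)-p['T'][:3,3]);k=p['mtx']@c;return k[:2]/k[2]
E
python3 - <<'E'
from h import *
np.set_printoptions(precision=4,suppress=True)
for n in ['scene','top']:
    p=cam(n);save(p,n+'0');print(n,p['attitude'] if 'attitude' in p else '',p['eye'],p['mtx'])
    for t in ['bay','catch','tray','hook','praline_1','timer','cutter','tape']:
        print(t,[(np.round(d['extent']),round(d['confidence'],2)) for d in ctrl.search_frame(p,t)][:6])
    for t in ['bay','knob_grip','tray','hook_grip','hook_tip','hook','praline_1','timer','cutter','tape']:
        print(t,[(np.round(d['uv'],1),round(d['confidence'],2),dep(p,d['uv'])) for d in ctrl.spot_point(p,t)][:6])
print(ctrl.get_obs())
E
```

```text
pics
scene [-2.2347  1.1209 -0.4186] [-0.1153 -0.5366  1.0478] [[369.8033   0.     252.2062]
 [  0.     369.8033 194.0419]
 [  0.       0.       1.    ]]
bay [(array([137., 125., 146., 112.]), 0.62), (array([220., 132.,  14.,  47.]), 0.45)]
catch [(array([223., 134.,  13.,  42.]), 0.81)]
tray [(array([147., 152.,  56.,  46.]), 0.69)]
hook [(array([264., 199.,  46.,  70.]), 0.63)]
praline_1 [(array([328., 279.,  10.,   6.]), 0.67)]
timer [(array([313., 300.,  22.,  24.]), 0.79)]
cutter [(array([245., 264.,  21.,  22.]), 0.69), (array([222., 132.,  13.,  47.]), 0.29), (array([314., 300.,  22.,  26.]), 0.26)]
tape [(array([331., 206.,  31.,  27.]), 0.63)]
bay [(array([213. , 189.4]), 0.83, array([0.516 , 0.0929, 0.0023]))]
knob_grip [(array([230.4, 137.1]), 0.55, array([0.6326, 0.0967, 0.1735]))]
tray [(array([175.8, 176.1]), 0.87, array([0.4051, 0.1481, 0.136 ]))]
hook_grip [(array([274. , 247.5]), 0.94, array([ 0.4196, -0.2422,  0.0517])), (array([214.4, 191.3]), 0.49, array([0.5099, 0.0807, 0.006 ]))]
hook_tip [(array([305.5, 208.6]), 0.95, array([ 0.6455, -0.2271,  0.0027])), (array
[... 1962 characters left out ...]
0.3358, -0.4675,  0.0482]))]
cutter [(array([304.1, 236.2]), 0.53, array([ 0.3272, -0.2495, -0.0042]))]
tape [(array([337.6, 129.2]), 0.66, array([ 0.6942, -0.359 , -0.003 ])), (array([296.6, 142.1]), 0.16, array([ 0.6378, -0.2156,  0.0457]))]
{'t': 1.9, 'q': array([ 1.228 ,  0.0527,  1.6129, -0.    ,  1.476 , -0.119 ]), 'dq': array([-0.0038, -0.0003, -0.0021,  0.0007,  0.0007,  0.0004]), 'effort': array([  0.0008, -39.3661, -37.0454,  -0.0001,   0.0005,  -0.    ]), 'tool_pos': array([0.1387, 0.6094, 0.2313]), 'tool_rot': array([-0.3508, -3.1219,  0.0001]), 'contact_force': array([-0.1685,  0.0317, -0.6379]), 'wrist_torque': array([ 0.0296, -0.0317, -0.0108]), 'opening': 0.08531699853982795}
```

```bash
python3 - <<'E'
import cv2
a=cv2.imread('pics/top0.png')[90:270,100:420];cv2.imwrite('pics/top0z.png',cv2.resize(a,(800,450),interpolation=cv2.INTER_CUBIC))
a=cv2.imread('pics/scene0.png')[110:350,110:400];cv2.imwrite('pics/scene0z.png',cv2.resize(a,(725,600),interpolation=cv2.INTER_CUBIC))
E
```

```text
(no output)
```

View pics/top0z.png

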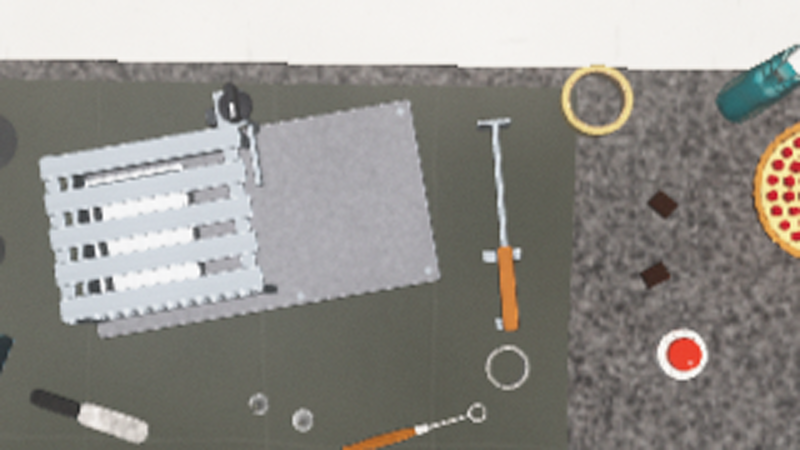

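View pics/scene0z.png

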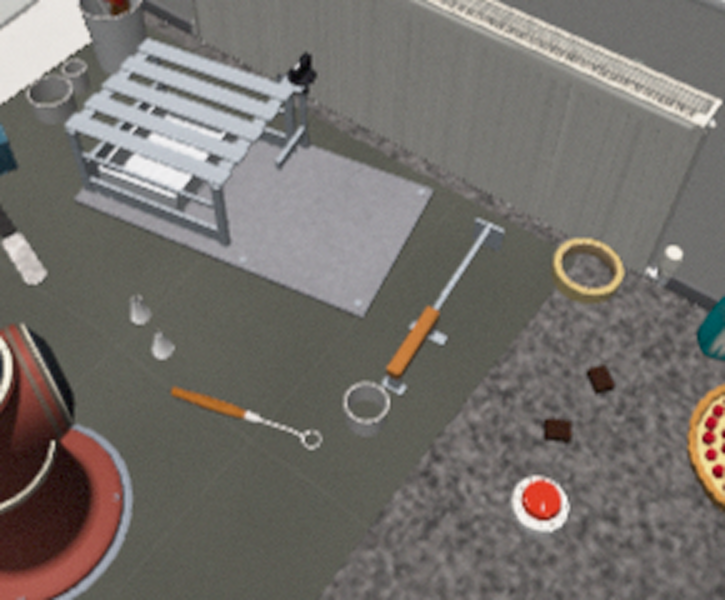

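```bash
python3 - <<'E'
from h import *
np.set_printoptions(precision=4,suppress=True)
p=cam('top');C=cloud(p)
m=(C[...,2]>.135)&(C[...,2]<.152)&(p['range_z']>0)&(C[...,0]<.68)&(C[...,1]>.0)&(C[...,1]<.45)
P=C[m];print(m.sum(),np.median(P[:,2]))
r=cv2.minAreaRect((P[:,:2]*1000).astype(np.float32));print(r,cv2.boxPoints(r))
m2=(C[...,2]>.004)&(C[...,2]<.016)&(C[...,0]<.7)&(C[...,1]>-.2)&(C[...,1]<.45)&(p['range_z']>0)
m2=cv2.morphologyEx(m2.astype(np.uint8),cv2.MORPH_OPEN,np.ones((5,5)))>0
P=C[m2];r=cv2.minAreaRect((P[:,:2]*1000).astype(np.float32));print(r,cv2.boxPoints(r))
s=np.median(C[300:340,200:260,2]),np.median(C[160:190,380:400,2]);print(s)
# wall and tall things
for y in np.arange(-.5,.5,.1):
    w=(abs(C[...,1]-y)<.02)&(C[...,2]>.05)&(C[...,0]>.6);print(round(y,1),C[w][:,0].min() if w.any() else None,C[w][:,2].max() if w.any() else None)
k=(C[...,2]>.155)&(C[...,2]<.2)&(C[...,0]<.72)&(C[...,0]>.55)&(C[...,1]<.25);K=C[k];print(K.mean(0),len(K),K.min(0),K.max(0))
o=ctrl.get_obs();print(R.from_rotvec(o['tool_rot']).as_matrix())
E
```

```text
3934 0.1425178315051817
((515.8848876953125, 257.91326904296875), (273.48974609375, 365.0222473144531), 5.315673351287842) [[362.8197 426.971 ]
 [396.6365  63.5186]
 [668.9501  88.8555]
 [635.1333 452.3079]]
((325.517822265625, 120.98545837402344), (514.0280151367188, 750.6636962890625), 84.30459594726562) [[ -73.4673  -97.5119]
 [ 673.4908 -172.0077]
 [ 724.5029  339.4828]
 [ -22.4551  413.9786]]
(np.float64(0.015479654973517998), np.float64(-0.0019616984540755666))
-0.5 0.658357672539248 0.2634464334920308
-0.4 None None
-0.3 None None
-0.2 None None
-0.1 None None
-0.0 None None
0.1 0.6010959123165467 0.18260676917081797
0.2 0.600000796996191 0.14710461232267713
0.3 None None
0.4 None None
[ 0.6592 -0.1588  0.1765] 171 [ 0.6191 -0.5728  0.155 ] [0.7136 0.1254 0.1999]
[[-0.975   0.222   0.    ]
 [ 0.222   0.975   0.0001]
 [-0.      0.0001 -1.    ]]
```

```bash
python3 - <<'E'
from h import *
np.set_printoptions(precision=4,suppress=True)
p=cam('top');C=cloud(p)
m=((C[...,2]>.135)&(C[...,2]<.150)&(p['range_z']>0)).astype(np.uint8)
m=cv2.morphologyEx(m,cv2.MORPH_CLOSE,np.ones((7,7)));n,l,s,c=cv2.connectedComponentsWithStats(m);i=1+np.argmax(s[1:,4]);
mm=cv2.morphologyEx((l==i).astype(np.uint8),cv2.MORPH_OPEN,np.ones((9,9)))
cs,_=cv2.findContours(mm,0,2);b=cv2.boxPoints(cv2.minAreaRect(max(cs,key=cv2.contourArea)))
print(b);X=np.array([onz(p,q,.143) for q in b]);print(X)
g=cv2.cvtColor(p['img'],cv2.COLOR_RGB2GRAY)
q=np.array([[100+407/2.5,90+101/2.5],[100+438/2.5,90+278/2.5],[100+105/2.5,90+335/2.5]],np.float32).reshape(-1,1,2)
q2=cv2.cornerSubPix(g,q,(4,4),(-1,-1),(3,50,.01)).reshape(-1,2);print(q.reshape(-1,2),q2)
B=np.array([onz(p,u,.01) for u in q2]);print(B,np.linalg.norm(B[1]-B[0]),np.linalg.norm(B[2]-B[1]))
E
```

```text
[[113.436  148.7744]
 [194.5334 136.0305]
 [205.4917 205.7656]
 [124.3943 218.5095]]
[[0.589  0.3539 0.143 ]
 [0.6327 0.1046 0.143 ]
 [0.42   0.0644 0.143 ]
 [0.3761 0.3102 0.143 ]]
[[263.4811 130.1823]
 [275.5356 200.5771]
 [142.     224.    ]] [[263.4811 130.1823]
 [275.5356 200.5771]
 [142.     224.    ]]
[[ 0.6839 -0.1054  0.01  ]
 [ 0.4448 -0.1507  0.01  ]
 [ 0.3561  0.2988  0.01  ]] 0.2433653912258691 0.45820559247190573
```

```bash
python3 - <<'E'
from h import *
np.set_printoptions(precision=2,suppress=True,linewidth=200)
H=np.full((22,24),-1.)
for n in ['top','scene']:
    p=cam(n);C=cloud(p);P=C[p['range_z']>0]
    i=np.floor(P[:,0]/.05+2).astype(int);j=np.floor((P[:,1]+.6)/.05).astype(int)
    k=(i>=0)&(i<22)&(j>=0)&(j<24);np.maximum.at(H,(i[k],j[k]),P[k,2])
print('cols y',np.round(np.arange(-.6,.6,.05),2))
for a in range(22): print(round((a-2)*.05,2),H[a])
E
```

```text
cols y [-0.6  -0.55 -0.5  -0.45 -0.4  -0.35 -0.3  -0.25 -0.2  -0.15 -0.1  -0.05  0.    0.05  0.1   0.15  0.2   0.25  0.3   0.35  0.4   0.45  0.5   0.55]
-0.1 [0.   0.01 0.01 0.01 0.01 0.01 0.01 0.01 0.01 0.01 0.16 0.32 0.31 0.29 0.01 0.01 0.01 0.01 0.01 0.01 0.01 0.01 0.01 0.  ]
-0.05 [0.01 0.01 0.   0.   0.01 0.01 0.01 0.01 0.01 0.01 0.32 0.69 0.62 0.32 0.01 0.01 0.01 0.   0.01 0.01 0.01 0.01 0.01 0.01]
0.0 [0.   0.01 0.   0.01 0.01 0.01 0.01 0.01 0.01 0.01 0.32 0.68 0.69 0.32 0.01 0.01 0.01 0.   0.01 0.01 0.01 0.01 0.01 0.01]
0.05 [0.01 0.   0.01 0.01 0.01 0.01 0.01 0.   0.01 0.01 0.29 0.32 0.31 0.03 0.01 0.01 0.01 0.58 0.59 0.59 0.02 0.01 0.01 0.  ]
0.1 [0.01 0.   0.01 0.   0.   0.01 0.01 0.01 0.01 0.01 0.01 0.02 0.01 0.01 0.01 0.01 0.01 0.01 0.01 0.58 0.53 0.01 0.35 0.33]
0.15 [0.01 0.01 0.01 0.01 0.   0.01 0.01 0.01 0.01 0.01 0.01 0.01 0.01 0.01 0.01 0.01 0.01 0.01 0.01 0.01 0.01 0.01 0.01 0.36]
0.2 [0.   0.01 0.01 0.01 0.01 0.01 0.01 0.01 0.01 0.02 0.02 0.02 0.04 0.01 0.01 0.01 0.01 0.01 0.01 0.01 0.01 0.01 0.01 0.  ]
0.25 [0.01 0.01 0.01 0.01 0.01 0.01 0.01 0.01 0.01 0.01 0.01
[... 1065 characters left out ...]
13 0.13 0.  ]
0.7 [0.26 0.26 0.01 0.02 0.03 0.03 0.01 0.01 0.   0.01 0.01 0.   0.01 0.   0.   0.01 0.   0.   0.   0.01 0.01 0.01 0.01 0.  ]
0.75 [-1. -1. -1. -1. -1. -1. -1. -1. -1. -1. -1. -1. -1. -1. -1. -1. -1. -1. -1. -1. -1. -1. -1. -1.]
0.8 [-1. -1. -1. -1. -1. -1. -1. -1. -1. -1. -1. -1. -1. -1. -1. -1. -1. -1. -1. -1. -1. -1. -1. -1.]
0.85 [-1. -1. -1. -1. -1. -1. -1. -1. -1. -1. -1. -1. -1. -1. -1. -1. -1. -1. -1. -1. -1. -1. -1. -1.]
0.9 [-1. -1. -1. -1. -1. -1. -1. -1. -1. -1. -1. -1. -1. -1. -1. -1. -1. -1. -1. -1. -1. -1. -1. -1.]
0.95 [-0.89 -0.88 -0.89 -0.89 -0.88 -0.88 -0.89 -0.89 -0.89 -0.89 -0.89 -0.88 -0.89 -0.89 -0.89 -0.89 -0.89 -0.89 -0.89 -0.89 -0.89 -0.89 -0.89 -0.89]
```

View pics/scene0.png

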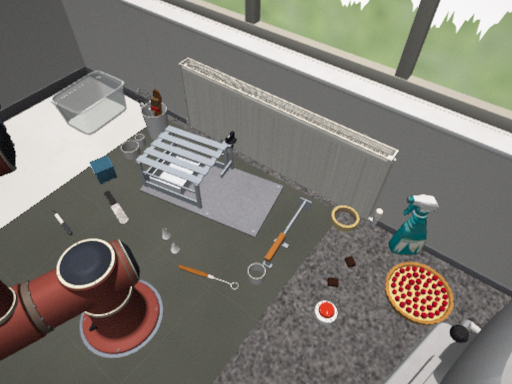

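View pics/top0.png

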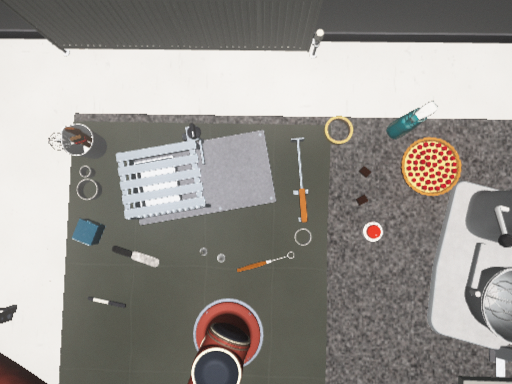

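```bash
cat > plan.py <<'E'
from h import *
import sys,json
def plan(x,y,z,psi,grip,n=None,step=.05,turn=.17,o=None):
    """rows to go to TCP x,y,z, tool-y heading psi (as continuous, not mod), tool down"""
    o=o or ctrl.get_obs();M=R.from_rotvec(o['tool_rot']).as_matrix();p=np.array(o['tool_pos'])
    psi0=np.arctan2(M[1,1],M[0,1]);d=np.array([x,y,z])-p
    dt=-(psi-psi0)  # about tool z
    k=max(int(np.ceil(np.linalg.norm(d)/step)),int(np.ceil(abs(dt)/turn)),1) if n is None else n
    print('pos',np.round(p,4),'psi0',round(psi0,4),'q',np.round(o['q'],3),'d',np.round(d,4),'dt',round(dt,4),'rows',k,'F',np.round(o['contact_force'],1),'open',round(o['opening'],4),'t',round(o['t'],2))
    rows=[]
    for i in range(k):
        ps=psi0-dt*i/k; ty=np.array([np.cos(ps),np.sin(ps)]); tx=np.array([-ty[1],ty[0]])*1.0
        # tool z down: x = y x z
        tx=np.cross([ty[0],ty[1],0],[0,0,-1])[:2]
        w=d/k
        rows.append([round(float(w[:2]@tx),4),round(float(w[:2]@ty),4),round(float(-w[2]),4),round(dt/k,3),grip])
    while len(rows)%8: rows.append([0,0,0,0,grip])
    for a in range(0,len(rows),8): print(json.dumps(rows[a:a+8]))
if __name__=='__main__':
    a=[float(v) for v in sys.argv[1:6]];plan(*a,**{k:float(v) if k!='n' else int(v) for k,v in (s.split('=') for s in sys.argv[6:])})
E
python3 plan.py 0.646 0.107 0.30 -1.386 1
```

```text
pos [0.1387 0.6094 0.2313] psi0 1.347 q [ 1.228  0.053  1.613 -0.     1.476 -0.119] d [ 0.5073 -0.5024  0.0687] dt 2.733 rows 17 F [ 0.6 -1.  -0.5] open 0.0857 t 2.1
[[-0.0357, -0.0222, -0.004, 0.161, 1.0], [-0.0387, -0.0162, -0.004, 0.161, 1.0], [-0.0408, -0.0098, -0.004, 0.161, 1.0], [-0.0419, -0.0031, -0.004, 0.161, 1.0], [-0.0418, 0.0036, -0.004, 0.161, 1.0], [-0.0407, 0.0103, -0.004, 0.161, 1.0], [-0.0386, 0.0167, -0.004, 0.161, 1.0], [-0.0354, 0.0226, -0.004, 0.161, 1.0]]
[[-0.0313, 0.028, -0.004, 0.161, 1.0], [-0.0264, 0.0326, -0.004, 0.161, 1.0], [-0.0209, 0.0365, -0.004, 0.161, 1.0], [-0.0148, 0.0393, -0.004, 0.161, 1.0], [-0.0083, 0.0412, -0.004, 0.161, 1.0], [-0.0016, 0.042, -0.004, 0.161, 1.0], [0.0052, 0.0417, -0.004, 0.161, 1.0], [0.0118, 0.0403, -0.004, 0.161, 1.0]]
[[0.0181, 0.0379, -0.004, 0.161, 1.0], [0, 0, 0, 0, 1.0], [0, 0, 0, 0, 1.0], [0, 0, 0, 0, 1.0], [0, 0, 0, 0, 1.0], [0, 0, 0, 0, 1.0], [0, 0, 0, 0, 1.0], [0, 0, 0, 0, 1.0]]
```

Call:
{"op": "apply_moves", "data": {"deltas": [[-0.036, -0.022, -0.004, 0.161, 1], [-0.039, -0.016, -0.004, 0.161, 1], [-0.041, -0.01, -0.004, 0.161, 1], [-0.042, -0.003, -0.004, 0.161, 1], [-0.042, 0.004, -0.004, 0.161, 1], [-0.041, 0.01, -0.004, 0.161, 1], [-0.039, 0.017, -0.004, 0.161, 1], [-0.035, 0.023, -0.004, 0.161, 1]]}}

```text
t: 3.1
tool_pos: [0.3802, 0.3631, 0.2645]
tool_rot: [2.196, 2.246, 0.003]
contact_force: [0.7, 1.7, -0.1]
opening: 0.0858
```

Call:
{"op": "apply_moves", "data": {"deltas": [[-0.031, 0.028, -0.004, 0.161, 1], [-0.026, 0.033, -0.004, 0.161, 1], [-0.021, 0.037, -0.004, 0.161, 1], [-0.015, 0.039, -0.004, 0.161, 1], [-0.008, 0.041, -0.004, 0.161, 1], [-0.002, 0.042, -0.004, 0.161, 1], [0.005, 0.042, -0.004, 0.161, 1], [0.012, 0.04, -0.004, 0.161, 1]]}}

```text
t: 4.1
tool_pos: [0.6117, 0.1042, 0.2991]
tool_rot: [-3.113, -0.408, -0.008]
contact_force: [0.8, 0.5, -0.8]
opening: 0.0853
```

```bash
python3 plan.py 0.646 0.107 0.28 -1.386 1
```

```text
pos [0.6117 0.1042 0.2991] psi0 -1.3101 q [0.048 0.007 1.547 0.003 1.582 1.358] d [ 0.0343  0.0028 -0.0191] dt 0.0759 rows 1 F [ 0.8  0.5 -0.8] open 0.0853 t 4.1
[[0.0339, 0.0061, 0.0191, 0.076, 1.0], [0, 0, 0, 0, 1.0], [0, 0, 0, 0, 1.0], [0, 0, 0, 0, 1.0], [0, 0, 0, 0, 1.0], [0, 0, 0, 0, 1.0], [0, 0, 0, 0, 1.0], [0, 0, 0, 0, 1.0]]
```

Call:
{"op": "apply_moves", "data": {"deltas": [[0.017, 0.003, 0.01, 0.04, 1], [0.017, 0.003, 0.01, 0.036, 1], [0, 0, 0, 0, 1], [0, 0, 0, 0, 1], [0, 0, 0, 0, 1], [0, 0, 0, 0, 1], [0, 0, 0, 0, 1], [0, 0, 0, 0, 1]]}}

```text
t: 5.1
tool_pos: [0.648, 0.1038, 0.2815]
tool_rot: [-3.127, -0.28, -0.013]
contact_force: [0.9, -0.0, 0.3]
opening: 0.085
```

```bash
python3 - <<'E'
from h import *
np.set_printoptions(precision=4,suppress=True)
p=cam('wrist');save(p,'w1')
for t in ['knob_grip','tray','bay']:
    print(t,[(np.round(d['uv'],1),round(d['confidence'],2),dep(p,d['uv']),onz(p,d['uv'],.168)) for d in ctrl.spot_point(p,t)][:3])
print(ctrl.get_obs())
E
python3 plan.py 0.646 0.107 0.28 -1.386 1
```

```text
knob_grip [(array([252.4, 190. ]), 0.68, array([0.6456, 0.1063, 0.1783]), array([0.6424, 0.1059, 0.168 ]))]
tray [(array([156.7, 235.6]), 0.91, array([0.4942, 0.2341, 0.0143]), array([0.5797, 0.1901, 0.168 ]))]
bay [(array([254.5, 231.3]), 0.67, array([0.5268, 0.0844, 0.0104]), array([0.6012, 0.0966, 0.168 ]))]
{'t': 5.3, 'q': array([0.0443, 0.0962, 1.4845, 0.0026, 1.5531, 1.4365]), 'dq': array([-0.0025,  0.0018, -0.0005,  0.0009, -0.0001, -0.001 ]), 'effort': array([  0.0227, -42.0616, -37.7807,   0.0092,  -0.0233,  -0.0001]), 'tool_pos': array([0.6481, 0.1037, 0.2812]), 'tool_rot': array([-3.1268, -0.28  , -0.0123]), 'contact_force': array([-0.3831, -0.6424, -0.4624]), 'wrist_torque': array([-0.0188,  0.0167,  0.0326]), 'opening': 0.08574584823653908}
pos [0.6481 0.1037 0.2812] psi0 -1.3922 q [0.044 0.096 1.485 0.003 1.553 1.436] d [-0.0021  0.0033 -0.0012] dt -0.0062 rows 1 F [-0.4 -0.6 -0.5] open 0.0857 t 5.3
[[-0.0015, -0.0036, 0.0012, -0.006, 1.0], [0, 0, 0, 0, 1.0], [0, 0, 0, 0, 1.0], [0, 0, 0, 0, 1.0], [0, 0, 0, 0, 1.0], [0, 0, 0, 0, 1.0], [0, 0, 0, 0, 1.0], [0, 0, 0, 0, 1.0]]
```

View pics/w1.png

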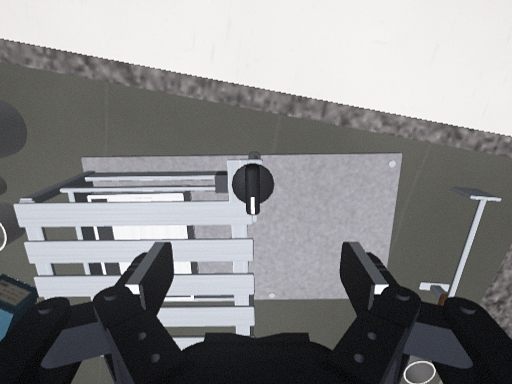

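Call:
{"op": "apply_moves", "data": {"deltas": [[-0.001, -0.003, 0.03, 0, 1], [0, 0, 0.03, 0, 1], [0, 0, 0.025, 0, 1], [0, 0, 0, 0, 1], [0, 0, 0, 0, 1], [0, 0, 0, 0, 1], [0, 0, 0, 0, 1], [0, 0, 0, 0, 1]]}}

```text
t: 6.3
tool_pos: [0.6501, 0.1068, 0.2]
tool_rot: [-3.127, -0.28, -0.026]
contact_force: [-1.1, -0.6, -0.1]
opening: 0.0852
```

```bash
python3 plan.py 0.646 0.1065 0.156 -1.386 1
```

```text
pos [0.6501 0.1068 0.2   ] psi0 -1.3923 q [0.049 0.14  1.572 0.003 1.413 1.441] d [-0.0041 -0.0003 -0.044 ] dt -0.0063 rows 1 F [-1.1 -0.6 -0.1] open 0.0852 t 6.3
[[-0.0041, -0.0004, 0.044, -0.006, 1.0], [0, 0, 0, 0, 1.0], [0, 0, 0, 0, 1.0], [0, 0, 0, 0, 1.0], [0, 0, 0, 0, 1.0], [0, 0, 0, 0, 1.0], [0, 0, 0, 0, 1.0], [0, 0, 0, 0, 1.0]]
```

Call:
{"op": "apply_moves", "data": {"deltas": [[-0.002, 0, 0.022, -0.003, 1], [-0.002, 0, 0.022, -0.003, 1], [0, 0, 0, 0, 1], [0, 0, 0, 0, 1], [0, 0, 0, 0, 1], [0, 0, 0, 0, -1], [0, 0, 0, 0, -1], [0, 0, 0, 0, -1]], "grip_force": 90}}

```text
t: 7.3
tool_pos: [0.6472, 0.1063, 0.1544]
tool_rot: [-3.126, -0.29, -0.03]
contact_force: [0.0, 0.2, 0.7]
opening: 0.0322
```

Call:
{"op": "apply_moves", "data": {"deltas": [[0, 0, 0, 0, -1], [0, 0, 0, 0, -1], [0, 0, 0, 0, -1], [0, 0, 0, 0, -1], [0, 0, 0, 0, -1], [0, 0, 0, 0, -1], [0, 0, 0, 0, -1], [0, 0, 0, 0, -1]]}}

```text
t: 8.3
tool_pos: [0.6475, 0.1077, 0.1558]
tool_rot: [-3.124, -0.292, -0.032]
contact_force: [-0.1, 0.8, 2.0]
opening: 0.0112
```

```bash
python3 plan.py 0.646 0.1065 0.156 -1.386 1
```

```text
pos [0.6475 0.1077 0.1558] psi0 -1.3842 q [0.05  0.167 1.618 0.005 1.336 1.433] d [-0.0015 -0.0012  0.0002] dt 0.0018 rows 1 F [-0.1  0.8  2. ] open 0.0112 t 8.3
[[-0.0017, 0.001, -0.0002, 0.002, 1.0], [0, 0, 0, 0, 1.0], [0, 0, 0, 0, 1.0], [0, 0, 0, 0, 1.0], [0, 0, 0, 0, 1.0], [0, 0, 0, 0, 1.0], [0, 0, 0, 0, 1.0], [0, 0, 0, 0, 1.0]]
```

Call:
{"op": "apply_moves", "data": {"deltas": [[0, 0, 0, -0.12, -1], [0, 0, 0, -0.15, -1], [0, 0, 0, -0.15, -1], [0, 0, 0, -0.15, -1], [0, 0, 0, -0.15, -1], [0, 0, 0, -0.15, -1], [0, 0, 0, -0.15, -1], [0, 0, 0, -0.15, -1]]}}

```text
t: 9.3
tool_pos: [0.645, 0.1103, 0.1558]
tool_rot: [-2.414, -2.004, -0.03]
contact_force: [-1.8, 0.6, 3.7]
opening: 0.0117
```

```bash
python3 plan.py 0.646 0.1065 0.156 0.514 1
```

```text
pos [0.645  0.1103 0.1558] psi0 -0.1851 q [0.049 0.166 1.619 0.015 1.344 0.231] d [ 0.001  -0.0038  0.0002] dt -0.6991 rows 5 F [-1.8  0.6  3.7] open 0.0117 t 9.3
[[-0.0007, 0.0003, -0.0, -0.14, 1.0], [-0.0007, 0.0002, -0.0, -0.14, 1.0], [-0.0008, 0.0001, -0.0, -0.14, 1.0], [-0.0008, 0.0, -0.0, -0.14, 1.0], [-0.0008, -0.0001, -0.0, -0.14, 1.0], [0, 0, 0, 0, 1.0], [0, 0, 0, 0, 1.0], [0, 0, 0, 0, 1.0]]
```

Call:
{"op": "apply_moves", "data": {"deltas": [[0, 0, 0, -0.14, -1], [0, 0, 0, -0.14, -1], [0, 0, 0, -0.14, -1], [0, 0, 0, -0.14, -1], [0, 0, 0, -0.12, -1], [0, 0, 0, -0.08, -1], [0, 0, 0, -0.05, -1], [0, 0, 0, 0, -1]]}}

```text
t: 10.3
tool_pos: [0.6428, 0.11, 0.1559]
tool_rot: [-1.429, -2.788, -0.034]
contact_force: [0.6, 2.7, 2.3]
opening: 0.0116
```

```bash
python3 -c "
from h import *
o=ctrl.get_obs();print(o['wrist_torque'],o['contact_force'])"; python3 plan.py 0.646 0.1065 0.156 0.514 1
```

```text
[ 0.35521288  0.31991727 -2.98866628] [0.57094148 2.66645282 2.26602604]
pos [0.6428 0.11   0.1559] psi0 0.6237 q [ 0.045  0.166  1.619  0.024  1.353 -0.584] d [ 0.0032 -0.0035  0.0001] dt 0.1097 rows 1 F [0.6 2.7 2.3] open 0.0116 t 10.3
[[-0.0047, 0.0006, -0.0001, 0.11, 1.0], [0, 0, 0, 0, 1.0], [0, 0, 0, 0, 1.0], [0, 0, 0, 0, 1.0], [0, 0, 0, 0, 1.0], [0, 0, 0, 0, 1.0], [0, 0, 0, 0, 1.0], [0, 0, 0, 0, 1.0]]
```

Call:
{"op": "apply_moves", "data": {"deltas": [[0, 0, 0, 0.05, -1], [0, 0, 0, 0.04, 0.3], [0, 0, 0, 0, 1], [0, 0, 0, 0, 1], [0, 0, 0, 0, 1], [0, 0, 0, 0, 1], [0, 0, -0.04, 0, 1], [0, 0, -0.05, 0, 1]]}}

```text
t: 11.3
tool_pos: [0.6395, 0.1066, 0.2398]
tool_rot: [-1.546, -2.713, -0.019]
contact_force: [0.3, -0.7, -0.8]
opening: 0.0851
```

```bash
python3 - <<'E'
from h import *
np.set_printoptions(precision=4,suppress=True)
p=cam('wrist');save(p,'w2')
for t in ['hook_grip','hook_tip','tray','bay','knob_grip']:
    print(t,[(np.round(d['uv'],1),round(d['confidence'],2),dep(p,d['uv']),onz(p,d['uv'],.168)) for d in ctrl.spot_point(p,t)][:3])
p=cam('top');save(p,'t2')
E
python3 plan.py 0.62 0 0.25 0.514 1
```

```text
hook_grip [(array([  2.6, 302.7]), 0.57, array([ 0.4357, -0.2287,  0.0513]), array([ 0.4934, -0.0889,  0.168 ]))]
hook_tip []
tray []
bay [(array([170.9, 129.3]), 0.82, array([0.5505, 0.1171, 0.1436]), array([0.5556, 0.1224, 0.168 ]))]
knob_grip [(array([261. , 204.8]), 0.78, array([0.6405, 0.1089, 0.179 ]), array([0.6427, 0.1056, 0.168 ]))]
pos [0.6394 0.1066 0.2382] psi0 0.5344 q [ 0.042  0.107  1.544  0.02   1.5   -0.494] d [-0.0194 -0.1066  0.0118] dt 0.0204 rows 3 F [ 0.2 -0.8 -1.4] open 0.0854 t 11.65
[[-0.0273, -0.0237, -0.0039, 0.007, 1.0], [-0.0274, -0.0235, -0.0039, 0.007, 1.0], [-0.0276, -0.0233, -0.0039, 0.007, 1.0], [0, 0, 0, 0, 1.0], [0, 0, 0, 0, 1.0], [0, 0, 0, 0, 1.0], [0, 0, 0, 0, 1.0], [0, 0, 0, 0, 1.0]]
```

View pics/w2.png

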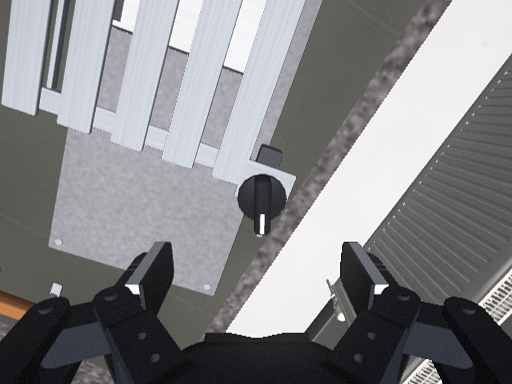

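View pics/t2.png

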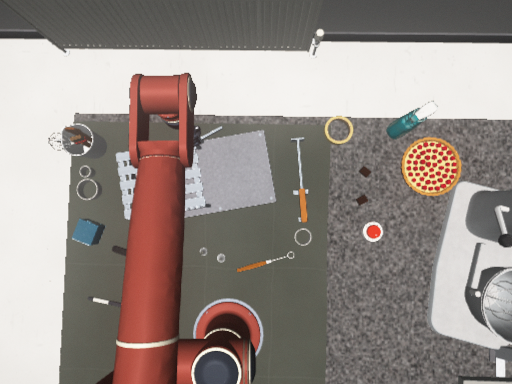

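```bash
python3 plan.py 0.45 -0.238 0.27 -1.48 1
```

```text
pos [0.6394 0.1066 0.2382] psi0 0.5344 q [ 0.042  0.107  1.544  0.02   1.5   -0.494] d [-0.1894 -0.3446  0.0318] dt 2.0144 rows 12 F [ 0.2 -0.8 -1.4] open 0.0854 t 11.65
[[-0.0167, -0.0282, -0.0027, 0.168, 1.0], [-0.0212, -0.025, -0.0027, 0.168, 1.0], [-0.025, -0.0211, -0.0027, 0.168, 1.0], [-0.0282, -0.0167, -0.0027, 0.168, 1.0], [-0.0306, -0.0117, -0.0027, 0.168, 1.0], [-0.0321, -0.0064, -0.0027, 0.168, 1.0], [-0.0328, -0.001, -0.0027, 0.168, 1.0], [-0.0325, 0.0045, -0.0027, 0.168, 1.0]]
[[-0.0312, 0.0099, -0.0027, 0.168, 1.0], [-0.0292, 0.015, -0.0027, 0.168, 1.0], [-0.0263, 0.0196, -0.0027, 0.168, 1.0], [-0.0226, 0.0237, -0.0027, 0.168, 1.0], [0, 0, 0, 0, 1.0], [0, 0, 0, 0, 1.0], [0, 0, 0, 0, 1.0], [0, 0, 0, 0, 1.0]]
```

Call:
{"op": "apply_moves", "data": {"deltas": [[-0.017, -0.028, -0.006, 0.168, 1], [-0.021, -0.025, -0.006, 0.168, 1], [-0.025, -0.021, -0.006, 0.168, 1], [-0.028, -0.017, -0.006, 0.168, 1], [-0.031, -0.012, -0.003, 0.168, 1], [-0.032, -0.006, -0.003, 0.168, 1], [-0.033, -0.001, -0.003, 0.168, 1], [-0.033, 0.005, -0.003, 0.168, 1]]}}

```text
t: 12.65
tool_pos: [0.5002, -0.1263, 0.2564]
tool_rot: [-2.906, -1.097, 0.039]
contact_force: [-0.2, 0.0, 0.4]
opening: 0.0854
```

Call:
{"op": "apply_moves", "data": {"deltas": [[-0.031, 0.01, 0, 0.168, 1], [-0.029, 0.015, 0, 0.168, 1], [-0.026, 0.02, 0, 0.168, 1], [-0.023, 0.024, 0, 0.168, 1], [0, 0, 0, 0, 1], [0, 0, 0, 0, 1], [0, 0, 0, 0, 1], [0, 0, 0, 0, 1]]}}

```text
t: 13.65
tool_pos: [0.4258, -0.2392, 0.2454]
tool_rot: [-3.106, -0.046, 0.076]
contact_force: [0.5, 0.3, 0.4]
opening: 0.0855
```

```bash
cat > hk.py <<'E'
from h import *
import sys
np.set_printoptions(precision=4,suppress=True)
p=cam('wrist');save(p,sys.argv[1])
g=[(np.round(d['uv'],1),round(d['confidence'],2),dep(p,d['uv']),onz(p,d['uv'],.045)) for d in ctrl.spot_point(p,'hook_grip')][:2]
t=[(np.round(d['uv'],1),round(d['confidence'],2),dep(p,d['uv']),onz(p,d['uv'],.0)) for d in ctrl.spot_point(p,'hook_tip')][:2]
print(g);print(t)
C=cloud(p);img=p['img'].astype(int)
m=(img[...,0]>130)&(img[...,0]-img[...,2]>70)&(p['range_z']>0)&(C[...,2]>.03)&(C[...,2]<.07)
m&=np.hypot(C[...,0]-.44,C[...,1]+.24)<.12
P=C[m];r=cv2.minAreaRect((P[:,:2]*1000).astype(np.float32));print('handle',r,len(P),np.median(P[:,2]))
E
python3 hk.py w3;python3 plan.py 0.437 -0.238 0.1 -1.48 1
```

```text
[(array([261.3, 152.7]), 0.91, array([ 0.4312, -0.239 ,  0.0538]), array([ 0.4291, -0.2389,  0.045 ]))]
[(array([442.5,  48.2]), 0.55, array([ 0.55  , -0.4405,  0.0131]), array([ 0.5515, -0.4475,  0.    ]))]
handle ((431.6842346191406, -238.97427368164062), (108.28663635253906, 19.259464263916016), 5.334208965301514) 1453 0.05222298278577647
pos [ 0.4257 -0.2395  0.2457] psi0 -1.5428 q [-0.663 -0.248  1.87  -0.004  1.58   0.879] d [ 0.0113  0.0015 -0.1457] dt -0.0628 rows 3 F [-1.2  0.  -0.4] open 0.0854 t 13.8
[[0.0038, -0.0004, 0.0486, -0.021, 1.0], [0.0038, -0.0003, 0.0486, -0.021, 1.0], [0.0038, -0.0002, 0.0486, -0.021, 1.0], [0, 0, 0, 0, 1.0], [0, 0, 0, 0, 1.0], [0, 0, 0, 0, 1.0], [0, 0, 0, 0, 1.0], [0, 0, 0, 0, 1.0]]
```

View pics/w3.png

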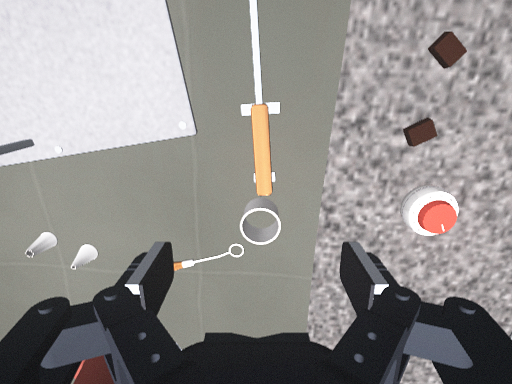

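```bash
sed -i "s/    rows=\[\]/    print('toolz',np.round(M[:,2],3)); rows=[]/" plan.py; python3 plan.py 0.432 -0.239 0.08 -1.478 1
```

```text
pos [ 0.4257 -0.2395  0.2457] psi0 -1.5428 q [-0.663 -0.248  1.87  -0.004  1.58   0.879] d [ 0.0063  0.0005 -0.1657] dt -0.0648 rows 4 F [-1.2  0.  -0.4] open 0.0854 t 13.8
toolz [-0.049  0.034 -0.998]
[[0.0016, -0.0001, 0.0414, -0.016, 1.0], [0.0016, -0.0, 0.0414, -0.016, 1.0], [0.0016, -0.0, 0.0414, -0.016, 1.0], [0.0016, 0.0, 0.0414, -0.016, 1.0], [0, 0, 0, 0, 1.0], [0, 0, 0, 0, 1.0], [0, 0, 0, 0, 1.0], [0, 0, 0, 0, 1.0]]
```

```bash
python3 - <<'E'
s=open('plan.py').read()
a=s.index("        ps=psi0");b=s.index("    while len")
s=s[:a]+"""        Mi=M@R.from_rotvec([0,0,dt*i/k]).as_matrix(); w=Mi.T@(d/k)
        rows.append([round(float(v),4) for v in w]+[round(dt/k,3),grip])
"""+s[b:]
open('plan.py','w').write(s)
E
python3 plan.py 0.432 -0.239 0.08 -1.478 1
```

```text
pos [ 0.4257 -0.2395  0.2457] psi0 -1.5428 q [-0.663 -0.248  1.87  -0.004  1.58   0.879] d [ 0.0063  0.0005 -0.1657] dt -0.0648 rows 4 F [-1.2  0.  -0.4] open 0.0854 t 13.8
toolz [-0.049  0.034 -0.998]
[[0.0036, 0.0014, 0.0413, -0.016, 1.0], [0.0035, 0.0014, 0.0413, -0.016, 1.0], [0.0035, 0.0015, 0.0413, -0.016, 1.0], [0.0035, 0.0016, 0.0413, -0.016, 1.0], [0, 0, 0, 0, 1.0], [0, 0, 0, 0, 1.0], [0, 0, 0, 0, 1.0], [0, 0, 0, 0, 1.0]]
```

Call:
{"op": "apply_moves", "data": {"deltas": [[0.004, 0.001, 0.041, -0.016, 1], [0.004, 0.001, 0.041, -0.016, 1], [0.003, 0.001, 0.041, -0.016, 1], [0.003, 0.002, 0.041, -0.016, 1], [0, 0, 0, 0, 1], [0, 0, 0, 0, 1], [0, 0, 0, 0, 1], [0, 0, 0, 0, 1]]}}

```text
t: 14.8
tool_pos: [0.4376, -0.2408, 0.0854]
tool_rot: [-3.111, -0.152, 0.057]
contact_force: [-0.0, -0.8, 0.1]
opening: 0.0856
```

```bash
python3 plan.py 0.432 -0.239 0.023 -1.478 1
```

```text
pos [ 0.4376 -0.2408  0.0854] psi0 -1.4739 q [-0.65  -0.079  1.999 -0.003  1.267  0.824] d [-0.0056  0.0018 -0.0624] dt 0.0041 rows 2 F [-0.  -0.8  0.1] open 0.0856 t 14.8
toolz [-0.038  0.025 -0.999]
[[-0.0016, -0.0003, 0.0313, 0.002, 1.0], [-0.0016, -0.0003, 0.0313, 0.002, 1.0], [0, 0, 0, 0, 1.0], [0, 0, 0, 0, 1.0], [0, 0, 0, 0, 1.0], [0, 0, 0, 0, 1.0], [0, 0, 0, 0, 1.0], [0, 0, 0, 0, 1.0]]
```

Call:
{"op": "apply_moves", "data": {"deltas": [[-0.002, 0, 0.021, 0.002, 1], [-0.001, 0, 0.021, 0.002, 1], [0, 0, 0.02, 0, 1], [0, 0, 0, 0, 1], [0, 0, 0, 0, 1], [0, 0, 0, 0, 1], [0, 0, 0, 0, 1], [0, 0, 0, 0, 1]]}}

```text
t: 15.8
tool_pos: [0.4385, -0.2444, 0.0322]
tool_rot: [-3.123, -0.145, 0.035]
contact_force: [-0.1, 1.2, -1.2]
opening: 0.0857
```

```bash
python3 plan.py 0.432 -0.239 0.023 -1.478 1
```

```text
pos [ 0.4385 -0.2444  0.0322] psi0 -1.4779 q [-0.655 -0.006  2.03  -0.004  1.145  0.825] d [-0.0065  0.0054 -0.0092] dt 0.0001 rows 1 F [-0.1  1.2 -1.2] open 0.0857 t 15.8
toolz [-0.023  0.014 -1.   ]
[[-0.0058, -0.0058, 0.0094, 0.0, 1.0], [0, 0, 0, 0, 1.0], [0, 0, 0, 0, 1.0], [0, 0, 0, 0, 1.0], [0, 0, 0, 0, 1.0], [0, 0, 0, 0, 1.0], [0, 0, 0, 0, 1.0], [0, 0, 0, 0, 1.0]]
```

Call:
{"op": "apply_moves", "data": {"deltas": [[-0.003, -0.003, 0.005, 0, 1], [-0.003, -0.003, 0.005, 0, 1], [0, 0, 0, 0, 1], [0, 0, 0, 0, -1], [0, 0, 0, 0, -1], [0, 0, 0, 0, -1], [0, 0, 0, 0, -1], [0, 0, 0, 0, -1]], "grip_force": 90}}

```text
t: 16.8
tool_pos: [0.4312, -0.2384, 0.0219]
tool_rot: [-3.123, -0.146, 0.036]
contact_force: [0.4, 0.9, -1.0]
opening: 0.0189
```

Call:
{"op": "apply_moves", "data": {"deltas": [[0, 0, 0, 0, -1], [0, 0, 0, 0, -1], [0, 0, 0, 0, -1], [0, 0, 0, 0, -1], [0, 0, -0.01, 0, -1], [0, 0, -0.02, 0, -1], [0, 0, -0.03, 0, -1], [0, 0, -0.03, 0, -1]]}}

```text
t: 17.8
tool_pos: [0.4302, -0.2372, 0.1107]
tool_rot: [-3.117, -0.145, 0.048]
contact_force: [0.4, 0.1, -2.1]
opening: 0.0188
```

```bash
python3 plan.py 0.432 -0.239 0.14 -1.478 1;python3 hk.py w4
```

```text
pos [ 0.4302 -0.2372  0.1107] psi0 -1.478 q [-0.654 -0.139  2.007 -0.004  1.311  0.825] d [ 0.0018 -0.0018  0.0293] dt -0.0 rows 1 F [ 0.4  0.1 -2.1] open 0.0188 t 17.8
toolz [-0.032  0.02  -0.999]
[[0.0008, 0.0013, -0.0293, -0.0, 1.0], [0, 0, 0, 0, 1.0], [0, 0, 0, 0, 1.0], [0, 0, 0, 0, 1.0], [0, 0, 0, 0, 1.0], [0, 0, 0, 0, 1.0], [0, 0, 0, 0, 1.0], [0, 0, 0, 0, 1.0]]
[(array([255.3, 264. ]), 0.64, array([ 0.4379, -0.2375,  0.1422]), array([ 0.3725, -0.241 ,  0.045 ])), (array([258. , 228.3]), 0.33, array([ 0.4553, -0.237 ,  0.1419]), array([ 0.4056, -0.2402,  0.045 ]))]
[]
handle ((0.0, 0.0), (0.0, 0.0), 0.0) 0 nan
  return _methods._mean(a, axis=axis, dtype=dtype,
  ret = ret.dtype.type(ret / rcount)
```

View pics/w4.png

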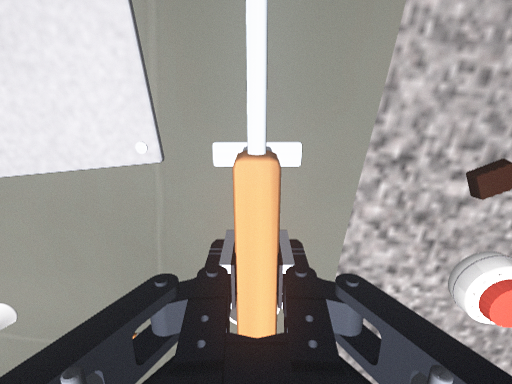

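```bash
cat >> h.py <<'E'
BO=np.array([.525,.088]);BA=1.756
bx=np.array([np.cos(BA),np.sin(BA)]);by=np.array([-bx[1],bx[0]])
def tobay(P): d=np.asarray(P)[...,:2]-BO;return np.stack([d@bx,d@by],-1)
def frombay(a,b): return BO+a*bx+b*by
E
python3 - <<'E'
from h import *
np.set_printoptions(precision=4,suppress=True)
for n in ['top','scene']:
    p=cam(n);save(p,n+'4');C=cloud(p);B=tobay(C);z=C[...,2]
    m=(abs(B[...,1])<.1)&(B[...,0]>-.01)&(B[...,0]<.26)&(p['range_z']>0)
    print(n)
    for a in np.arange(.0,.26,.01):
        k=m&(abs(B[...,0]-a)<.005)&(z<.12)
        print(round(a,3),k.sum(),np.round(np.percentile(z[k],[5,50,95]),3) if k.any() else '')
    print([(np.round(d['uv'],1),round(d['confidence'],2),tobay(onz(p,d['uv'],.01))) for d in ctrl.spot_point(p,'tray')],[ (d['extent'],d['confidence']) for d in ctrl.search_frame(p,'tray')])
E
python3 - <<'E'
import cv2
a=cv2.imread('pics/top4.png')[110:230,105:285];cv2.imwrite('pics/top4z.png',cv2.resize(a,None,fx=4,fy=4,interpolation=cv2.INTER_CUBIC))
E
```

```text
top
0.0 191 [0.006 0.01  0.066]
0.01 167 [0.006 0.01  0.017]
0.02 70 [0.006 0.009 0.013]
0.03 0 
0.04 15 [0.007 0.01  0.016]
0.05 59 [0.005 0.009 0.015]
0.06 62 [0.006 0.01  0.018]
0.07 64 [0.006 0.01  0.015]
0.08 66 [0.005 0.011 0.015]
0.09 117 [0.007 0.017 0.057]
0.1 24 [0.007 0.025 0.057]
0.11 57 [0.008 0.015 0.052]
0.12 70 [0.009 0.014 0.053]
0.13 61 [0.009 0.014 0.055]
0.14 66 [0.01  0.015 0.055]
0.15 63 [0.01  0.013 0.052]
0.16 66 [0.009 0.014 0.051]
0.17 63 [0.008 0.014 0.054]
0.18 66 [0.009 0.014 0.047]
0.19 58 [0.008 0.013 0.051]
0.2 66 [0.009 0.014 0.052]
0.21 61 [0.008 0.014 0.052]
0.22 115 [0.011 0.033 0.056]
0.23 9 [0.006 0.011 0.02 ]
0.24 156 [0.011 0.043 0.062]
0.25 2 [0.056 0.057 0.058]
[(array([159.4, 181.6]), 0.68, array([ 0.1589, -0.0054]))] [([135.7, 152.9, 44.6, 53.1], 0.96)]
scene
0.0 49 [0.004 0.007 0.01 ]
0.01 45 [0.005 0.007 0.01 ]
0.02 40 [0.004 0.007 0.011]
0.03 21 [0.004 0.007 0.011]
0.04 24 [0.004 0.008 0.011]
0.05 17 [0.003 0.006 0.01 ]
0.06 15 [0.003 0.007 0.01 ]
0.07 22 [0.005 0.006 0.011]
0.08 26 [0.005 0.008 0.012]
0.09 61 [0.006 0.025 0.053]
0.1 15 [0.025 0.044 0.053]
0.11 14 [0.024 0.04  0.053]
0.12 18 [0.008 0.035 0.054]
0.13 15 [0.023 0.038 0.052]
0.14 12 [0.017 0.041 0.052]
0.15 15 [0.021 0.037 0.051]
0.16 14 [0.018 0.037 0.048]
0.17 12 [0.013 0.034 0.049]
0.18 9 [0.024 0.033 0.045]
0.19 7 [0.029 0.033 0.04 ]
0.2 7 [0.024 0.033 0.042]
0.21 3 [0.025 0.028 0.036]
0.22 2 [0.027 0.029 0.031]
0.23 9 [0.008 0.028 0.11 ]
0.24 4 [0.103 0.106 0.109]
0.25 0 
[(array([177.3, 173.1]), 0.73, array([0.1643, 0.0032]))] [([153.6, 182.4, 32.6, 14.5], 0.66), ([225.4, 135.1, 13.7, 6.1], 0.21)]
```

View pics/top4z.png

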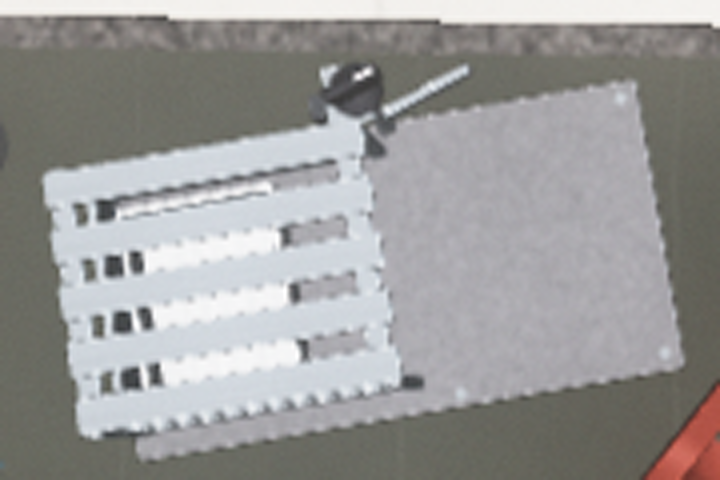

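```bash
cat > tip.py <<'E'
from h import *
np.set_printoptions(precision=4,suppress=True)
MG=R.from_rotvec([-3.123,-.146,.036]).as_matrix();PG=np.array([.4312,-.2384,.0219])
HX=np.array([np.cos(.093),np.sin(.093),0]);HO=np.array([.4317,-.239,0])
def hook():
    o=ctrl.get_obs();M=R.from_rotvec(o['tool_rot']).as_matrix()@MG.T
    f=lambda X:np.array(o['tool_pos'])+M@(X-PG)
    t=f(HO+.22*HX);h=f(HO);x=M@HX
    return o,t,h,x,M
if __name__=='__main__':
    o,t,h,x,M=hook()
    print('tip',tobay(t),t[2],'foot',tobay(h),h[2],'heading-bay',np.arctan2(x[1],x[0])-BA,'roll',(M@np.array([-HX[1],HX[0],0]))[2],'F',o['contact_force'],'T',o['wrist_torque'],'open',round(o['opening'],4),'t',round(o['t'],2))
E
python3 tip.py; python3 -c "
from h import *
print(frombay(-.27,0))"; python3 plan.py 0.5747 -0.1774 0.096 0.185 -1
```

```text
tip [-0.3226 -0.0657] 0.08436805666351954 foot [-0.3023  0.1533] 0.08633230372345382 heading-bay -1.663306067961968 roll 0.00803505010464883 F [-0.4332  0.2169 -2.5551] T [0.0242 0.0328 0.0203] open 0.0185 t 18.25
[ 0.57471962 -0.17738267]
pos [ 0.4297 -0.2369  0.1082] psi0 -1.4781 q [-0.654 -0.135  2.009 -0.004  1.308  0.825] d [ 0.145   0.0595 -0.0122] dt -1.6631 rows 10 F [-0.4  0.2 -2.6] open 0.0185 t 18.25
toolz [-0.033  0.021 -0.999]
[[0.015, -0.0046, 0.0009, -0.166, -1.0], [0.0156, -0.002, 0.0009, -0.166, -1.0], [0.0157, 0.0006, 0.0009, -0.166, -1.0], [0.0154, 0.0032, 0.0009, -0.166, -1.0], [0.0146, 0.0057, 0.0009, -0.166, -1.0], [0.0135, 0.008, 0.0009, -0.166, -1.0], [0.012, 0.0102, 0.0009, -0.166, -1.0], [0.0101, 0.012, 0.0009, -0.166, -1.0]]
[[0.008, 0.0135, 0.0009, -0.166, -1.0], [0.0056, 0.0146, 0.0009, -0.166, -1.0], [0, 0, 0, 0, -1.0], [0, 0, 0, 0, -1.0], [0, 0, 0, 0, -1.0], [0, 0, 0, 0, -1.0], [0, 0, 0, 0, -1.0], [0, 0, 0, 0, -1.0]]
```

Call:
{"op": "apply_moves", "data": {"deltas": [[0.015, -0.005, 0.001, -0.1, -1], [0.016, -0.002, 0.001, -0.14, -1], [0.016, 0, 0.001, -0.16, -1], [0.016, 0.003, 0.001, -0.16, -1], [0.015, 0.005, 0.001, -0.16, -1], [0.014, 0.007, 0.001, -0.16, -1], [0.012, 0.01, 0.001, -0.16, -1], [0.01, 0.012, 0.001, -0.16, -1]]}}

```text
t: 19.25
tool_pos: [0.548, -0.1914, 0.0875]
tool_rot: [-2.432, -1.909, 0.029]
contact_force: [-0.2, 0.2, -1.7]
opening: 0.019
```

```bash
python3 tip.py;  python3 plan.py 0.5747 -0.1774 0.094 0.185 -1
```

```text
tip [-0.0775 -0.0625] 0.07401907734793754 foot [-0.2776  0.0284] 0.06557766577623318 heading-bay -0.42673148827227836 roll 0.03462902873076884 F [-0.2253  0.1869 -1.747 ] T [-0.1313 -0.0167 -0.0296] open 0.019 t 19.25
pos [ 0.548  -0.1914  0.0875] psi0 -0.2393 q [-0.466  0.113  1.801  0.005  1.281 -0.228] d [0.0267 0.014  0.0065] dt -0.4243 rows 3 F [-0.2  0.2 -1.7] open 0.019 t 19.25
toolz [-0.045  0.028 -0.999]
[[0.0067, 0.0074, -0.0025, -0.141, -1.0], [0.0056, 0.0083, -0.0025, -0.141, -1.0], [0.0043, 0.009, -0.0025, -0.141, -1.0], [0, 0, 0, 0, -1.0], [0, 0, 0, 0, -1.0], [0, 0, 0, 0, -1.0], [0, 0, 0, 0, -1.0], [0, 0, 0, 0, -1.0]]
```

Call:
{"op": "apply_moves", "data": {"deltas": [[0.007, 0.007, -0.002, -0.141, -1], [0.006, 0.008, -0.003, -0.141, -1], [0.004, 0.009, -0.003, -0.141, -1], [0, 0, 0, 0, -1], [0, 0, 0, 0, -1], [0, 0, 0, 0, -1], [0, 0, 0, 0, -1], [0, 0, 0, 0, -1]]}}

```text
t: 20.25
tool_pos: [0.5719, -0.1753, 0.088]
tool_rot: [-1.958, -2.376, 0.016]
contact_force: [0.3, -0.3, -2.0]
opening: 0.0188
```

```bash
python3 tip.py;  python3 -c "
from h import *
print(frombay(-.105,0))
p=cam('scene');save(p,'s5');p=cam('top');save(p,'t5')
print([(d['uv'],tobay(onz(p,d['uv'],.06)),d['confidence']) for d in ctrl.spot_point(p,'hook_tip')])
import cv2
a=p['img'][100:260,105:345,::-1];cv2.imwrite('pics/t5z.png',cv2.resize(a,None,fx=3,fy=3,interpolation=2))
p=cam('scene')
a=p['img'][110:290,110:330,::-1];cv2.imwrite('pics/s5z.png',cv2.resize(a,None,fx=3,fy=3,interpolation=2))
"
```

```text
tip [-0.0461  0.0035] 0.0801313068365841 foot [-0.2656  0.0024] 0.06615012461154679 heading-bay 0.00473184040586383 roll 0.03180245526179024 F [ 0.2741 -0.3382 -1.98  ] T [-0.1028 -0.1019 -0.0029] open 0.0188 t 20.25
[ 0.54433541 -0.01520437]
[([215.4, 174.7], array([-0.03895875,  0.00905491]), 0.71)]
```

View pics/t5z.png

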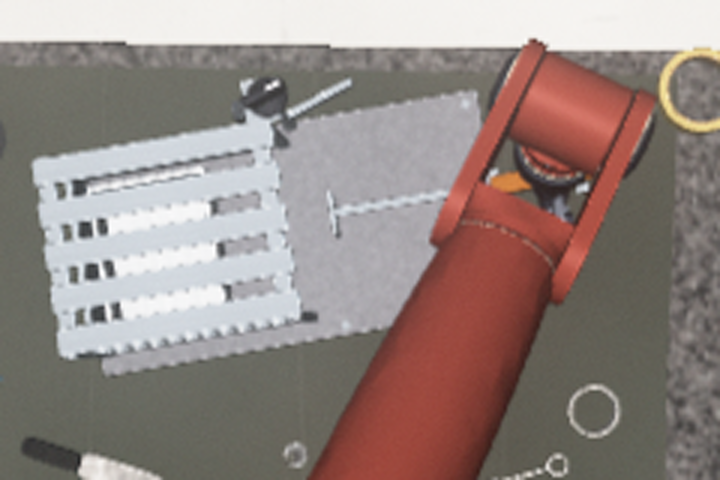

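View pics/s5z.png

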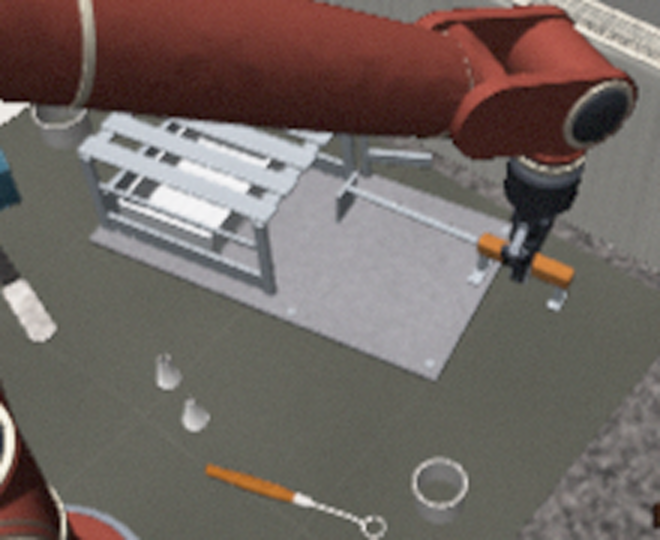

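```bash
python3 - <<'E'
from h import *
p=cam('scene');C=cloud(p);im=p['img'].astype(int)
m=(im[...,0]-im[...,1]>40)&(im[...,0]-im[...,2]>40)&(p['range_z']>0)&(C[...,2]>.09)&(im[...,0]<170)
for a in np.arange(.15,.7,.05):
    k=m&(abs(C[...,0]-a)<.02); print(round(a,2),k.sum(),np.round(np.percentile(C[k][:,2],[0,1,5,50,99]),3) if k.any() else '', np.round(C[k][:,1].mean(),2) if k.any() else '')
E
python3 plan.py 0.5442 -0.0195 0.077 0.185 -1
```

```text
0.15 1931 [0.265 0.273 0.633 0.685 0.714] 0.05
0.2 772 [0.583 0.589 0.596 0.631 0.703] -0.01
0.25 668 [0.545 0.555 0.564 0.593 0.621] -0.06
0.3 577 [0.518 0.523 0.53  0.56  0.589] -0.08
0.35 465 [0.487 0.493 0.499 0.528 0.556] -0.11
0.4 366 [0.446 0.46  0.467 0.494 0.523] -0.13
0.45 341 [0.41  0.415 0.425 0.454 0.488] -0.15
0.5 214 [0.345 0.356 0.427 0.438 0.451] -0.15
0.55 272 [0.109 0.11  0.118 0.393 0.435] -0.17
0.6 161 [0.112 0.393 0.396 0.402 0.418] -0.17
0.65 10 [0.177 0.177 0.178 0.198 0.397] 0.33
pos [ 0.5722 -0.1752  0.0881] psi0 0.1937 q [-0.424  0.158  1.75   0.006  1.296 -0.619] d [-0.028   0.1557 -0.0111] dt 0.0087 rows 4 F [ 0.6 -0.8 -2.4] open 0.0184 t 20.5
toolz [-0.055  0.031 -0.998]
[[0.0394, 0.0008, 0.0044, 0.002, -1.0], [0.0394, 0.0007, 0.0044, 0.002, -1.0], [0.0394, 0.0006, 0.0044, 0.002, -1.0], [0.0394, 0.0005, 0.0044, 0.002, -1.0], [0, 0, 0, 0, -1.0], [0, 0, 0, 0, -1.0], [0, 0, 0, 0, -1.0], [0, 0, 0, 0, -1.0]]
```

Call:
{"op": "apply_moves", "data": {"deltas": [[0.001, 0, 0.006, 0, -1], [0.001, 0, 0.006, 0, -1], [0.012, 0, 0.001, 0.003, -1], [0.02, 0, 0.001, 0, -1], [0.02, 0, 0.001, 0, -1], [0, 0, 0, 0, -1], [0, 0, 0, 0, -1], [0, 0, 0, 0, -1]]}}

```text
t: 21.5
tool_pos: [0.5601, -0.1163, 0.0745]
tool_rot: [-1.959, -2.375, 0.016]
contact_force: [-0.9, -0.4, -2.6]
opening: 0.0188
```

```bash
python3 tip.py;  python3 plan.py 0.5442 -0.0195 0.077 0.185 -1
```

```text
tip [0.0141 0.0041] 0.06668831444872532 foot [-0.2054  0.0032] 0.052655277493453 heading-bay 0.003829707224648482 roll 0.03169605531570142 F [-0.915  -0.4302 -2.5579] T [-0.0643 -0.0598  0.0047] open 0.0188 t 21.5
pos [ 0.5601 -0.1163  0.0745] psi0 0.1923 q [-0.341  0.116  1.822  0.012  1.266 -0.536] d [-0.0159  0.0968  0.0025] dt 0.0073 rows 2 F [-0.9 -0.4 -2.6] open 0.0188 t 21.5
toolz [-0.055  0.032 -0.998]
[[0.049, 0.0014, 0.0007, 0.004, -1.0], [0.049, 0.0012, 0.0007, 0.004, -1.0], [0, 0, 0, 0, -1.0], [0, 0, 0, 0, -1.0], [0, 0, 0, 0, -1.0], [0, 0, 0, 0, -1.0], [0, 0, 0, 0, -1.0], [0, 0, 0, 0, -1.0]]
```

Call:
{"op": "apply_moves", "data": {"deltas": [[0.02, 0.001, -0.001, 0.002, -1], [0.025, 0.001, 0, 0.002, -1], [0.025, 0.001, 0, 0, -1], [0.02, 0, 0, 0, -1], [0.008, 0, 0, 0, -1], [0, 0, 0, 0, -1], [0, 0, 0, 0, -1], [0, 0, 0, 0, -1]]}}

```text
t: 22.5
tool_pos: [0.5447, -0.0161, 0.0804]
tool_rot: [-1.969, -2.369, 0.015]
contact_force: [-0.5, 0.7, -1.9]
opening: 0.0186
```

```bash
python3 tip.py;  python3 plan.py 0.5442 -0.0195 0.077 0.185 -1; python3 -c "
from h import *
p=cam('scene');save(p,'s6')
a=p['img'][110:290,110:330,::-1];cv2.imwrite('pics/s6z.png',cv2.resize(a,None,fx=3,fy=3,interpolation=2))
p=cam('wrist');save(p,'w6')"
```

```text
tip [ 0.1154 -0.001 ] 0.07242167650394961 foot [-0.1041 -0.0002] 0.05855515009291775 heading-bay -0.0035788483129768345 roll 0.03069721781721487 F [-0.5178  0.7181 -1.9305] T [-0.0757 -0.0653  0.0237] open 0.0186 t 22.5
pos [ 0.5447 -0.0161  0.0804] psi0 0.1848 q [-0.177  0.043  1.888  0.023  1.269 -0.369] d [-0.0005 -0.0034 -0.0034] dt -0.0002 rows 1 F [-0.5  0.7 -1.9] open 0.0186 t 22.5
toolz [-0.053  0.032 -0.998]
[[-0.0034, -0.001, 0.0033, -0.0, -1.0], [0, 0, 0, 0, -1.0], [0, 0, 0, 0, -1.0], [0, 0, 0, 0, -1.0], [0, 0, 0, 0, -1.0], [0, 0, 0, 0, -1.0], [0, 0, 0, 0, -1.0], [0, 0, 0, 0, -1.0]]
```

View pics/s6z.png

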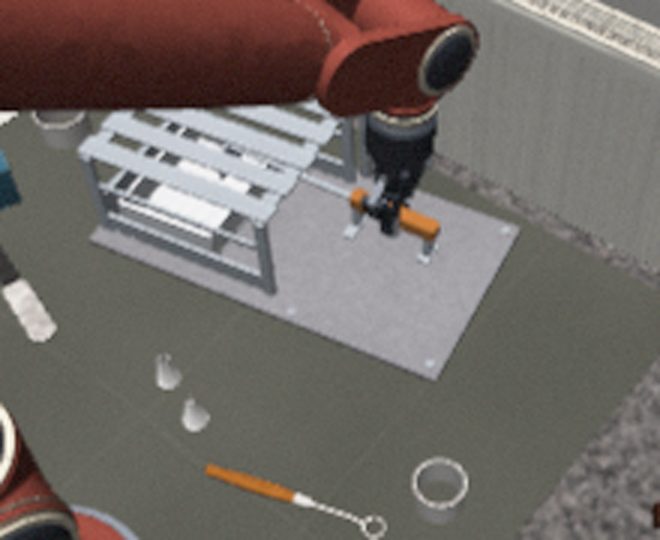

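View pics/w6.png

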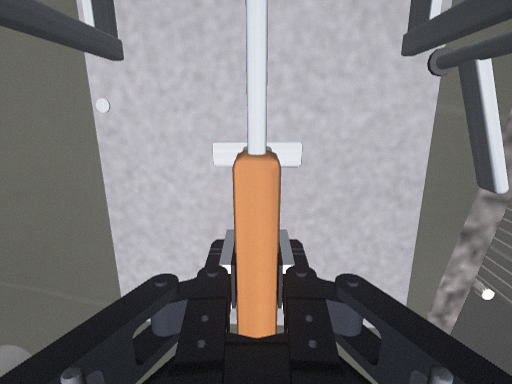

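Call:
{"op": "apply_moves", "data": {"deltas": [[0, 0, 0.01, 0, -1], [0, 0, 0.01, 0, -1], [0.001, 0, 0.008, 0, -1], [0.001, 0, 0.005, 0, -1], [0, 0, 0, 0, -1], [0, 0, 0, 0, -1], [0, 0, 0, 0, -1], [0, 0, 0, 0, -1]]}}

```text
t: 23.6
tool_pos: [0.5423, -0.0133, 0.0448]
tool_rot: [-1.969, -2.368, 0.016]
contact_force: [-0.5, -0.0, -2.2]
opening: 0.019
```

```bash
python3 tip.py;  python3 plan.py 0.5442 -0.0195 0.04 0.185 -1
```

```text
tip [0.1187 0.0007] 0.0368487573236236 foot [-0.1009  0.0017] 0.022923114093213976 heading-bay -0.0043977223479128025 roll 0.03142661721655928 F [-0.5447 -0.0255 -2.1845] T [-0.0588 -0.0287  0.0258] open 0.019 t 23.6
pos [ 0.5423 -0.0133  0.0448] psi0 0.1841 q [-0.173  0.087  1.91   0.024  1.204 -0.365] d [ 0.0019 -0.0062 -0.0048] dt -0.0009 rows 1 F [-0.5 -0.  -2.2] open 0.019 t 23.6
toolz [-0.054  0.032 -0.998]
[[-0.0067, 0.001, 0.0045, -0.001, -1.0], [0, 0, 0, 0, -1.0], [0, 0, 0, 0, -1.0], [0, 0, 0, 0, -1.0], [0, 0, 0, 0, -1.0], [0, 0, 0, 0, -1.0], [0, 0, 0, 0, -1.0], [0, 0, 0, 0, -1.0]]
```

Lower 6 mm more and start pulling gently.

Call:
{"op": "apply_moves", "data": {"deltas": [[0, 0, 0.006, 0, -1], [-0.008, 0, 0, 0, -1], [-0.01, 0, 0, 0, -1], [-0.012, 0, 0, 0, -1], [-0.012, 0, 0, 0, -1], [-0.012, 0, 0, 0, -1], [0, 0, 0, 0, -1], [0, 0, 0, 0, -1]]}}

```text
t: 24.6
tool_pos: [0.5524, -0.0701, 0.0361]
tool_rot: [-1.971, -2.365, 0.014]
contact_force: [-0.8, 1.6, -2.6]
opening: 0.0186
```

```bash
python3 tip.py;  python3 -c "
from h import *
p=cam('top')
a=p['img'][100:260,105:345,::-1];cv2.imwrite('pics/t7z.png',cv2.resize(a,None,fx=3,fy=3,interpolation=2))"
```

```text
tip [0.0609 0.0009] 0.02853350783659088 foot [-0.1586  0.0022] 0.014268141349302422 heading-bay -0.005962487047834308 roll 0.03128201532003885 F [-0.8282  1.5971 -2.5894] T [0.3193 0.08   0.0098] open 0.0186 t 24.6
```

View pics/t7z.png

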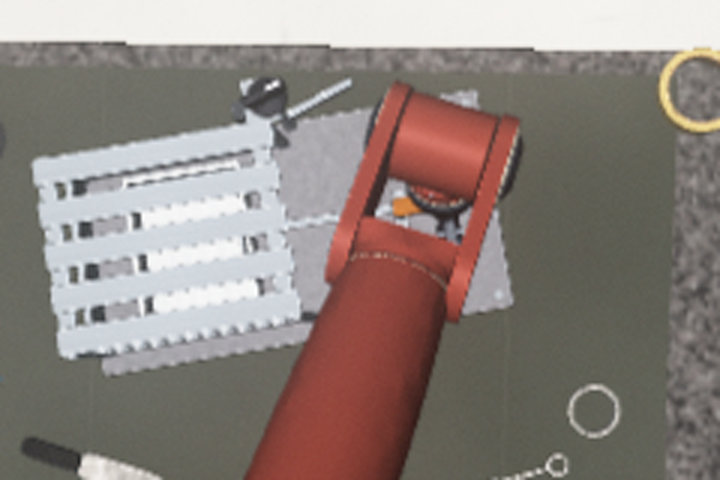

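Call:
{"op": "apply_moves", "data": {"deltas": [[-0.008, 0, -0.003, 0, -1], [-0.014, 0, 0, 0, -1], [-0.016, 0, 0, 0, -1], [-0.016, 0, 0, 0, -1], [-0.016, 0, 0, 0, -1], [-0.016, 0, 0, 0, -1], [-0.014, 0, 0, 0, -1], [-0.008, 0, 0, 0, -1]]}}

```text
t: 25.65
tool_pos: [0.573, -0.1819, 0.0344]
tool_rot: [-1.968, -2.362, 0.01]
contact_force: [-0.2, 4.3, 0.0]
opening: 0.0188
```

```bash
python3 tip.py;  python3 -c "
from h import *
print(frombay(-.3725,0))";python3 plan.py .5935 -.278 .04 .185 -1
```

```text
tip [-0.0527  0.0012] 0.027860054140752752 foot [-0.2722  0.0026] 0.012617254917131799 heading-bay -0.006171056391149898 roll 0.03179139153865742 F [-0.2218  4.3456  0.0092] T [ 0.9768  0.1725 -0.0297] open 0.0188 t 25.65
[ 0.59359466 -0.27812979]
pos [ 0.573  -0.1819  0.0344] psi0 0.1826 q [-0.436  0.234  1.763  0.011  1.211 -0.622] d [ 0.0205 -0.0961  0.0056] dt -0.0024 rows 2 F [-0.2  4.3  0. ] open 0.0188 t 25.65
toolz [-0.055  0.038 -0.998]
[[-0.0489, 0.0012, -0.0052, -0.001, -1.0], [-0.0489, 0.0012, -0.0052, -0.001, -1.0], [0, 0, 0, 0, -1.0], [0, 0, 0, 0, -1.0], [0, 0, 0, 0, -1.0], [0, 0, 0, 0, -1.0], [0, 0, 0, 0, -1.0], [0, 0, 0, 0, -1.0]]
```

Call:
{"op": "apply_moves", "data": {"deltas": [[-0.004, 0, -0.004, 0, -1], [-0.012, 0, -0.002, 0, -1], [-0.015, 0, -0.001, 0, -1], [-0.015, 0, 0, 0, -1], [-0.015, 0, 0, 0, -1], [-0.015, 0, 0, 0, -1], [-0.011, 0, 0, 0, -1], [-0.006, 0, 0, 0, -1]]}}

```text
t: 26.65
tool_pos: [0.5908, -0.2806, 0.0367]
tool_rot: [-1.968, -2.363, 0.012]
contact_force: [-0.1, 3.3, -1.3]
opening: 0.0186
```

```bash
python3 tip.py;  python3 -c "
from h import *
p=cam('top');save(p,'t8')
a=p['img'][100:260,105:345,::-1];cv2.imwrite('pics/t8z.png',cv2.resize(a,None,fx=3,fy=3,interpolation=2))
p=cam('scene');save(p,'s8')
a=p['img'][110:290,110:330,::-1];cv2.imwrite('pics/s8z.png',cv2.resize(a,None,fx=3,fy=3,interpolation=2))"
```

```text
tip [-0.153  0.002] 0.029957074438684644 foot [-0.3725  0.0033] 0.01489876227520532 heading-bay -0.005867542880877874 roll 0.03292651121138001 F [-0.0724  3.3486 -1.257 ] T [ 0.8032  0.1019 -0.0464] open 0.0186 t 26.65
```

View pics/t8z.png

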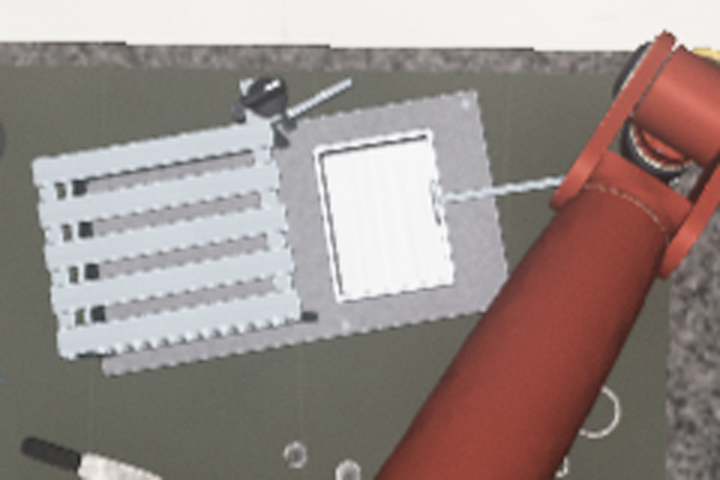

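View pics/s8z.png

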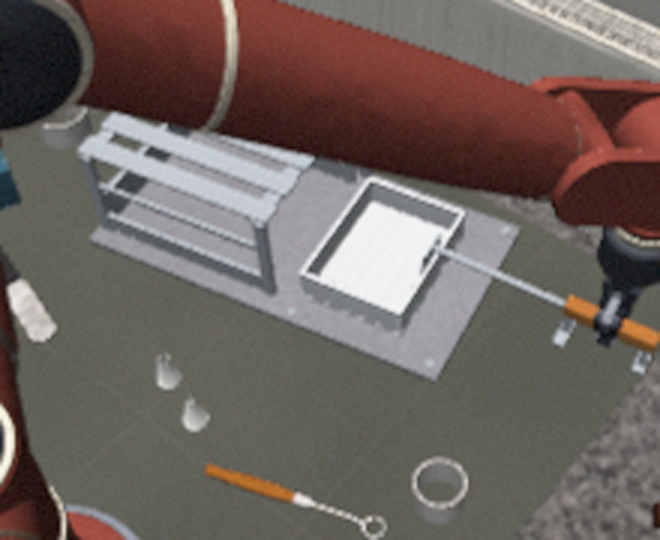

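Call:
{"op": "apply_moves", "data": {"deltas": [[0.006, 0, 0, 0, -1], [0.002, 0, -0.008, 0, -1], [0, 0, -0.015, 0, -1], [0, 0, -0.015, 0, -1], [0, 0, -0.015, 0, -1], [0, 0, -0.01, 0, -1], [0, 0, 0, 0, -1], [0, 0, 0, 0, -1]]}}

```text
t: 27.75
tool_pos: [0.5944, -0.276, 0.1071]
tool_rot: [-1.972, -2.371, 0.017]
contact_force: [-0.6, -0.5, -2.7]
opening: 0.0187
```

```bash
python3 tip.py;  python3 plan.py .432 -.239 .1 -1.478 -1
```

```text
tip [-0.1492 -0.0021] 0.09837670513747515 foot [-0.3688 -0.0012] 0.08526198325325343 heading-bay -0.003811261933168053 roll 0.029151283398274715 F [-0.6081 -0.4815 -2.652 ] T [-0.0452 -0.0512 -0.0099] open 0.0187 t 27.75
pos [ 0.5944 -0.276   0.1071] psi0 0.1843 q [-0.547  0.26   1.597 -0.002  1.343 -0.73 ] d [-0.1624  0.037  -0.0071] dt 1.6623 rows 10 F [-0.6 -0.5 -2.7] open 0.0187 t 27.75
toolz [-0.051  0.029 -0.998]
[[0.0066, -0.0152, 0.0016, 0.166, -1.0], [0.0039, -0.0161, 0.0016, 0.166, -1.0], [0.0012, -0.0165, 0.0016, 0.166, -1.0], [-0.0015, -0.0165, 0.0016, 0.166, -1.0], [-0.0042, -0.016, 0.0016, 0.166, -1.0], [-0.0068, -0.0151, 0.0016, 0.166, -1.0], [-0.0092, -0.0138, 0.0016, 0.166, -1.0], [-0.0114, -0.0121, 0.0016, 0.166, -1.0]]
[[-0.0132, -0.01, 0.0016, 0.166, -1.0], [-0.0147, -0.0077, 0.0016, 0.166, -1.0], [0, 0, 0, 0, -1.0], [0, 0, 0, 0, -1.0], [0, 0, 0, 0, -1.0], [0, 0, 0, 0, -1.0], [0, 0, 0, 0, -1.0], [0, 0, 0, 0, -1.0]]
```

Call:
{"op": "apply_moves", "data": {"deltas": [[0.006, -0.014, 0, 0.1, -1], [0.004, -0.016, 0, 0.15, -1], [0.001, -0.016, 0, 0.16, -1], [-0.002, -0.016, 0, 0.16, -1], [-0.004, -0.016, 0, 0.16, -1], [-0.007, -0.015, 0, 0.16, -1], [-0.009, -0.014, 0, 0.16, -1], [-0.011, -0.012, 0, 0.16, -1]]}}

```text
t: 28.75
tool_pos: [0.459, -0.2528, 0.1074]
tool_rot: [-2.993, -0.771, 0.079]
contact_force: [0.4, -0.7, -2.3]
opening: 0.0188
```

```bash
python3 tip.py;  python3 plan.py .432 -.239 .07 -1.478 -1
```

```text
tip [-0.2535 -0.0813] 0.08218750472986644 foot [-0.3225  0.1276] 0.08548351444205501 heading-bay -1.2519157038138982 roll 0.04540360411495748 F [ 0.3672 -0.7433 -2.2844] T [ 0.0007 -0.0513 -0.129 ] open 0.0188 t 28.75
pos [ 0.459  -0.2528  0.1074] psi0 -1.0674 q [-0.641 -0.028  1.911 -0.009  1.331  0.428] d [-0.027   0.0138 -0.0374] dt 0.4106 rows 3 F [ 0.4 -0.7 -2.3] open 0.0188 t 28.75
toolz [-0.062  0.036 -0.997]
[[-0.0052, -0.0076, 0.0132, 0.137, -1.0], [-0.0062, -0.0068, 0.0132, 0.137, -1.0], [-0.007, -0.0059, 0.0132, 0.137, -1.0], [0, 0, 0, 0, -1.0], [0, 0, 0, 0, -1.0], [0, 0, 0, 0, -1.0], [0, 0, 0, 0, -1.0], [0, 0, 0, 0, -1.0]]
```

Call:
{"op": "apply_moves", "data": {"deltas": [[-0.005, -0.007, 0.005, 0.137, -1], [-0.006, -0.007, 0.01, 0.137, -1], [-0.007, -0.006, 0.01, 0.137, -1], [0, 0, 0.01, 0, -1], [0, 0, 0, 0, -1], [0, 0, 0, 0, -1], [0, 0, 0, 0, -1], [0, 0, 0, 0, -1]]}}

```text
t: 29.75
tool_pos: [0.4302, -0.238, 0.071]
tool_rot: [-3.096, -0.13, 0.1]
contact_force: [0.4, -0.3, -2.8]
opening: 0.0186
```

```bash
python3 tip.py;  python3 plan.py .432 -.239 .03 -1.478 -1
```

```text
tip [-0.3251 -0.0651] 0.040274400115104955 foot [-0.3029  0.1536] 0.04909878745721519 heading-bay -1.6719452767496261 roll 0.027986204376580216 F [ 0.3616 -0.2856 -2.8397] T [-0.0684 -0.0284  0.0341] open 0.0186 t 29.75
pos [ 0.4302 -0.238   0.071 ] psi0 -1.4883 q [-0.651 -0.056  2.005 -0.01   1.269  0.839] d [ 0.0018 -0.001  -0.041 ] dt -0.0103 rows 1 F [ 0.4 -0.3 -2.8] open 0.0186 t 29.75
toolz [-0.066  0.039 -0.997]
[[0.0042, 0.003, 0.0407, -0.01, -1.0], [0, 0, 0, 0, -1.0], [0, 0, 0, 0, -1.0], [0, 0, 0, 0, -1.0], [0, 0, 0, 0, -1.0], [0, 0, 0, 0, -1.0], [0, 0, 0, 0, -1.0], [0, 0, 0, 0, -1.0]]
```

Call:
{"op": "apply_moves", "data": {"deltas": [[0.001, 0.001, 0.012, -0.005, -1], [0.001, 0.001, 0.012, -0.005, -1], [0, 0, 0.009, 0, -1], [0, 0, 0, 0, -1], [0, 0, 0, 0, -1], [0, 0, 0, 0, -1], [0, 0, 0, 0, -1], [0, 0, 0, 0, -1]]}}

```text
t: 30.75
tool_pos: [0.4305, -0.2388, 0.0359]
tool_rot: [-3.095, -0.147, 0.098]
contact_force: [-0.0, 0.0, -1.9]
opening: 0.019
```

```bash
python3 tip.py;  python3 plan.py .432 -.239 .03 -1.478 -1
```

```text
tip [-0.3235 -0.0655] 0.005351795961770184 foot [-0.3038  0.1534] 0.013960716688462764 heading-bay -1.6608667647038449 roll 0.028235905766290318 F [-0.048   0.0003 -1.8588] T [-0.0418 -0.0285 -0.0096] open 0.019 t 30.75
pos [ 0.4305 -0.2388  0.0359] psi0 -1.4771 q [-6.520e-01 -1.000e-03  2.019e+00 -1.000e-02  1.199e+00  8.270e-01] d [ 0.0015 -0.0002 -0.0059] dt 0.0009 rows 1 F [-0.   0.  -1.9] open 0.019 t 30.75
toolz [-0.065  0.038 -0.997]
[[0.0018, 0.0006, 0.0058, 0.001, -1.0], [0, 0, 0, 0, -1.0], [0, 0, 0, 0, -1.0], [0, 0, 0, 0, -1.0], [0, 0, 0, 0, -1.0], [0, 0, 0, 0, -1.0], [0, 0, 0, 0, -1.0], [0, 0, 0, 0, -1.0]]
```

Call:
{"op": "apply_moves", "data": {"deltas": [[0, 0, 0.003, 0, -1], [0, 0, 0.003, 0, -1], [0, 0, 0.002, 0, -1], [0, 0, 0.002, 0, -1], [0, 0, 0.001, 0, -1], [0, 0, 0, 0, -1], [0, 0, 0, 0, -1], [0, 0, 0, 0, -1]], "grip_force": 25}}

```text
t: 31.75
tool_pos: [0.4316, -0.2396, 0.0267]
tool_rot: [-3.098, -0.148, 0.092]
contact_force: [-2.7, -0.1, 2.0]
opening: 0.0186
```

```bash
python3 tip.py
```

```text
tip [-0.3246 -0.0665] -0.0029055133584135508 foot [-0.3049  0.1525] 0.004785412940391323 heading-bay -1.6607170576462962 roll 0.025395665977129642 F [-2.6606 -0.1218  2.0134] T [ 0.1095 -0.3868  0.1529] open 0.0186 t 31.75
```

Call:
{"op": "apply_moves", "data": {"deltas": [[0, 0, 0.002, 0, -1], [0, 0, 0.002, 0, -1], [0, 0, 0.001, 0, -1], [0, 0, 0, 0, -1], [0, 0, 0, 0, -0.3], [0, 0, 0, 0, 1], [0, 0, 0, 0, 1], [0, 0, 0, 0, 1]]}}

```text
t: 32.75
tool_pos: [0.4308, -0.2392, 0.0213]
tool_rot: [-3.097, -0.147, 0.095]
contact_force: [0.1, -0.0, 0.6]
opening: 0.0819
```

```bash
python3 tip.py; python3 plan.py .43 -.25 .25 -1.478 1
```

```text
tip [-0.3241 -0.0657] -0.008823749271014276 foot [-0.3043  0.1532] -0.000633857656695179 heading-bay -1.6610817160556408 roll 0.026480074974472054 F [ 0.0816 -0.0264  0.5508] T [-0.0323 -0.0665 -0.0267] open 0.0819 t 32.75
pos [ 0.4308 -0.2392  0.0213] psi0 -1.4772 q [-0.653  0.022  2.024 -0.01   1.168  0.828] d [-0.0008 -0.0108  0.2287] dt 0.0008 rows 5 F [ 0.1 -0.   0.6] open 0.0819 t 32.75
toolz [-0.063  0.037 -0.997]
[[-0.0031, 0.0002, -0.0457, 0.0, 1.0], [-0.0031, 0.0002, -0.0457, 0.0, 1.0], [-0.0031, 0.0002, -0.0457, 0.0, 1.0], [-0.0031, 0.0002, -0.0457, 0.0, 1.0], [-0.0031, 0.0002, -0.0457, 0.0, 1.0], [0, 0, 0, 0, 1.0], [0, 0, 0, 0, 1.0], [0, 0, 0, 0, 1.0]]
```

Now up and towards the pralines.

Call:
{"op": "apply_moves", "data": {"deltas": [[-0.002, 0, -0.02, 0, 1], [-0.003, 0, -0.04, 0, 1], [-0.003, 0, -0.045, 0, 1], [-0.003, 0.02, -0.045, 0, 1], [0, 0.04, -0.04, 0, 1], [0, 0.04, -0.03, 0, 1], [0, 0.04, 0, 0, 1], [0, 0, 0, 0, 1]]}}

```text
t: 33.75
tool_pos: [0.4465, -0.3909, 0.2402]
tool_rot: [-3.096, -0.149, 0.1]
contact_force: [-0.0, 0.8, -0.4]
opening: 0.0856
```

```bash
cat > pr.py <<'E'
from h import *
import sys
np.set_printoptions(precision=4,suppress=True)
p=cam('wrist');save(p,sys.argv[1])
print([(np.round(d['uv'],0),round(d['confidence'],2),onz(p,d['uv'],.008)) for d in ctrl.spot_point(p,'praline_1')])
C=cloud(p);im=p['img'].astype(int)
m=((C[...,2]>.009)&(C[...,2]<.022)&(im.sum(-1)<160)&(p['range_z']>0)&(C[...,1]<-.3)).astype(np.uint8)
n,l,s,c=cv2.connectedComponentsWithStats(m)
for i in range(1,n):
    if s[i,4]>40:
        P=C[(l==i)];r=cv2.minAreaRect((P[:,:2]*1000).astype(np.float32));print(np.round(c[i]),s[i,4],r,np.median(P[:,2]))
for n_ in ['top']:
    q=cam(n_);save(q,n_+sys.argv[1]);print(n_,[(np.round(d['uv'],0),round(d['confidence'],2),onz(q,d['uv'],.008)) for d in ctrl.spot_point(q,'praline_1')])
    for t in ['hook_grip','hook_tip','tray','timer','cutter','tape']: print(t,[(np.round(d['uv'],0),round(d['confidence'],2),onz(q,d['uv'],.01)) for d in ctrl.spot_point(q,t)])
E
python3 pr.py w9;python3 plan.py .43 -.4 .25 -1.478 1
```

```text
[(array([303., 145.]), 0.87, array([ 0.4542, -0.4413,  0.008 ])), (array([321.,  66.]), 0.74, array([ 0.549 , -0.4481,  0.008 ]))]
[323.  65.] 505 ((549.7775268554688, -449.6058654785156), (31.030744552612305, 22.49863052368164), 49.1877326965332) 0.012286171594821371
[303. 145.] 392 ((454.8905334472656, -440.2428283691406), (23.047433853149414, 31.000553131103516), 29.77532196044922) 0.01227236851800484
top [(array([365., 171.]), 0.51, array([ 0.5513, -0.4492,  0.008 ]))]
hook_grip [(array([300., 204.]), 0.57, array([ 0.4367, -0.2339,  0.01  ])), (array([297., 143.]), 0.21, array([ 0.641 , -0.2213,  0.01  ]))]
hook_tip [(array([297., 142.]), 0.76, array([ 0.6447, -0.2202,  0.01  ]))]
tray [(array([232., 167.]), 0.8, array([0.5546, 0.0006, 0.01  ]))]
timer []
cutter [(array([303., 234.]), 0.66, array([ 0.3342, -0.2449,  0.01  ]))]
tape [(array([336., 129.]), 0.64, array([ 0.6908, -0.3525,  0.01  ]))]
pos [ 0.4468 -0.3883  0.2405] psi0 -1.4725 q [-0.83   0.019  1.633 -0.024  1.561  0.642] d [-0.0168 -0.0117  0.0095] dt 0.0055 rows 1 F [-0.3 -0.8 -0.3] open 0.0852 t 34.25
toolz [-0.066  0.037 -0.997]
[[-0.0185, 0.0095, -0.0088, 0.006, 1.0], [0, 0, 0, 0, 1.0], [0, 0, 0, 0, 1.0], [0, 0, 0, 0, 1.0], [0, 0, 0, 0, 1.0], [0, 0, 0, 0, 1.0], [0, 0, 0, 0, 1.0], [0, 0, 0, 0, 1.0]]
```

View pics/w9.png

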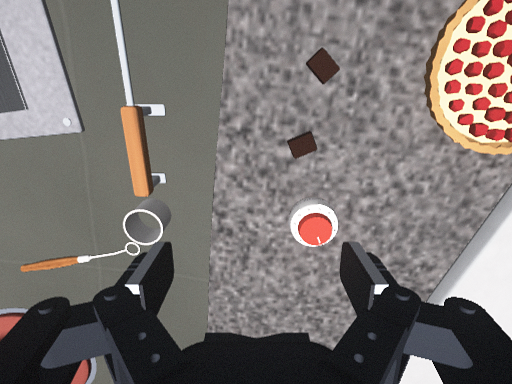

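View pics/topw9.png

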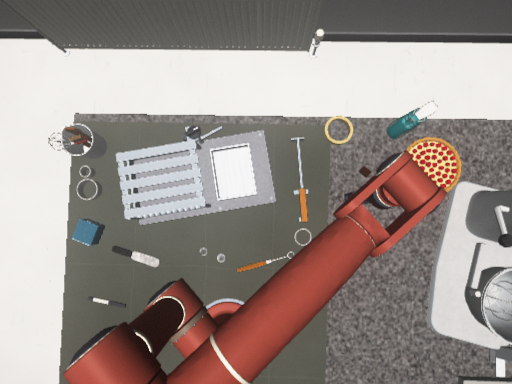

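```bash
python3 plan.py .4545 -.4405 .09 .52 0.4
```

```text
pos [ 0.4468 -0.3883  0.2405] psi0 -1.4725 q [-0.83   0.019  1.633 -0.024  1.561  0.642] d [ 0.0077 -0.0522 -0.1505] dt -1.9925 rows 12 F [-0.3 -0.8 -0.3] open 0.0852 t 34.25
toolz [-0.066  0.037 -0.997]
[[0.001, 0.0049, 0.0123, -0.166, 0.4], [0.0001, 0.005, 0.0123, -0.166, 0.4], [-0.0007, 0.005, 0.0123, -0.166, 0.4], [-0.0015, 0.0048, 0.0123, -0.166, 0.4], [-0.0023, 0.0045, 0.0123, -0.166, 0.4], [-0.003, 0.004, 0.0123, -0.166, 0.4], [-0.0036, 0.0035, 0.0123, -0.166, 0.4], [-0.0041, 0.0029, 0.0123, -0.166, 0.4]]
[[-0.0046, 0.0021, 0.0123, -0.166, 0.4], [-0.0048, 0.0013, 0.0123, -0.166, 0.4], [-0.005, 0.0005, 0.0123, -0.166, 0.4], [-0.005, -0.0003, 0.0123, -0.166, 0.4], [0, 0, 0, 0, 0.4], [0, 0, 0, 0, 0.4], [0, 0, 0, 0, 0.4], [0, 0, 0, 0, 0.4]]
```

Call:
{"op": "apply_moves", "data": {"deltas": [[0.001, 0.005, 0.012, -0.166, 0.5], [0, 0.005, 0.012, -0.166, 0.5], [-0.001, 0.005, 0.012, -0.166, 0.5], [-0.001, 0.005, 0.012, -0.166, 0.5], [-0.002, 0.005, 0.012, -0.166, 0.5], [-0.003, 0.004, 0.012, -0.166, 0.5], [-0.004, 0.003, 0.012, -0.166, 0.5], [-0.004, 0.003, 0.012, -0.166, 0.5]]}}

```text
t: 35.25
tool_pos: [0.4545, -0.4229, 0.1417]
tool_rot: [-2.275, -2.066, 0.037]
contact_force: [0.5, -0.7, -0.2]
opening: 0.0638
```

Call:
{"op": "apply_moves", "data": {"deltas": [[-0.005, 0.002, 0.012, -0.166, 0.5], [-0.005, 0.001, 0.012, -0.166, 0.5], [-0.005, 0, 0.012, -0.166, 0.5], [-0.005, 0, 0.012, -0.166, 0.5], [0, 0, 0, 0, 0.5], [0, 0, 0, 0, 0.5], [0, 0, 0, 0, 0.5], [0, 0, 0, 0, 0.5]]}}

```text
t: 36.25
tool_pos: [0.4581, -0.4398, 0.0918]
tool_rot: [-1.451, -2.704, -0.0]
contact_force: [-0.6, -0.6, -0.1]
opening: 0.0641
```

```bash
python3 plan.py .4545 -.4405 .003 .52 0.5;python3 pr.py w10 | head -4
```

```text
pos [ 0.4581 -0.4398  0.0918] psi0 0.5868 q [-0.87   0.239  1.65  -0.027  1.32  -1.448] d [-0.0036 -0.0007 -0.0888] dt 0.0668 rows 2 F [-0.6 -0.6 -0.1] open 0.0641 t 36.25
toolz [-0.064  0.034 -0.997]
[[-0.0022, -0.0002, 0.0444, 0.033, 0.5], [-0.0022, -0.0001, 0.0444, 0.033, 0.5], [0, 0, 0, 0, 0.5], [0, 0, 0, 0, 0.5], [0, 0, 0, 0, 0.5], [0, 0, 0, 0, 0.5], [0, 0, 0, 0, 0.5], [0, 0, 0, 0, 0.5]]
[(array([258., 196.]), 0.65, array([ 0.4526, -0.4375,  0.008 ]))]
top [(array([366., 170.]), 0.47, array([ 0.5554, -0.4512,  0.008 ]))]
hook_grip [(array([302., 205.]), 0.69, array([ 0.4319, -0.2413,  0.01  ]))]
hook_tip [(array([295., 141.]), 0.84, array([ 0.6484, -0.2141,  0.01  ]))]
```

View pics/w10.png

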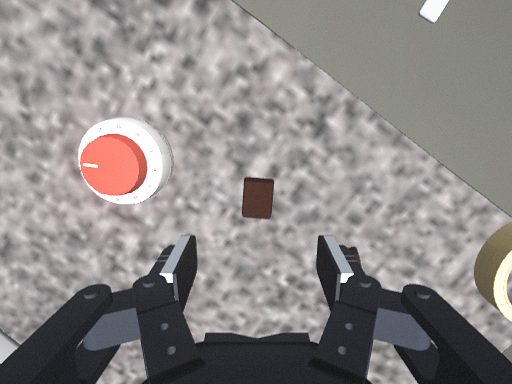

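Call:
{"op": "apply_moves", "data": {"deltas": [[-0.001, 0, 0.025, 0.033, 0.5], [-0.001, 0, 0.025, 0.033, 0.5], [-0.001, 0, 0.025, 0, 0.5], [-0.001, 0, 0.01, 0, 0.5], [0, 0, 0, 0, 0.5], [0, 0, 0, 0, 0.5], [0, 0, 0, 0, 0.5], [0, 0, 0, 0, 0.5]]}}

```text
t: 37.75
tool_pos: [0.4568, -0.4429, 0.0083]
tool_rot: [-1.545, -2.659, 0.007]
contact_force: [-1.1, 0.3, 0.1]
opening: 0.0642
```

```bash
python3 plan.py .4535 -.4395 .003 .52 0.5
```

```text
pos [ 0.4568 -0.4429  0.0083] psi0 0.519 q [-0.875  0.341  1.682 -0.029  1.179 -1.381] d [-0.0033  0.0034 -0.0053] dt -0.001 rows 1 F [-1.1  0.3  0.1] open 0.0642 t 37.75
toolz [-0.059  0.029 -0.998]
[[0.0042, -0.001, 0.0056, -0.001, 0.5], [0, 0, 0, 0, 0.5], [0, 0, 0, 0, 0.5], [0, 0, 0, 0, 0.5], [0, 0, 0, 0, 0.5], [0, 0, 0, 0, 0.5], [0, 0, 0, 0, 0.5], [0, 0, 0, 0, 0.5]]
```

Call:
{"op": "apply_moves", "data": {"deltas": [[0.002, -0.001, 0.003, 0, 0.5], [0.002, 0, 0.002, 0, 0.5], [0, 0, 0, 0, 0.5], [0, 0, 0, 0, -1], [0, 0, 0, 0, -1], [0, 0, 0, 0, -1], [0, 0, 0, 0, -1], [0, 0, 0, 0, -1]], "grip_force": 35}}

```text
t: 38.75
tool_pos: [0.4538, -0.44, 0.0041]
tool_rot: [-1.546, -2.661, 0.008]
contact_force: [0.7, 0.8, -0.0]
opening: 0.0247
```

Call:
{"op": "apply_moves", "data": {"deltas": [[0, 0, 0, 0, -1], [0, 0, 0, 0, -1], [0, 0, -0.015, 0, -1], [0, 0, -0.025, 0, -1], [0, 0, -0.03, 0, -1], [0, 0, -0.03, 0, -1], [0, 0, -0.02, 0, -1], [0, 0, 0, 0, -1]]}}

```text
t: 39.75
tool_pos: [0.4614, -0.4438, 0.1316]
tool_rot: [-1.547, -2.662, 0.009]
contact_force: [-0.0, -0.8, 0.4]
opening: 0.0243
```

```bash
python3 -c "
from h import *
q=cam('top')
print([(d['confidence'],onz(q,d['uv'],.01)) for d in ctrl.spot_point(q,'tray')])
C=cloud(q);m=((C[...,2]>.045)&(C[...,2]<.065)&(np.abs(C[...,0]-.545)<.13)&(np.abs(C[...,1])<.12))
im=q['img'].astype(int);m2=(im.min(-1)>225)&(C[...,0]>.42)&(C[...,0]<.66)&(np.abs(C[...,1])<.12)
n,l,s,c=cv2.connectedComponentsWithStats(m2.astype(np.uint8));i=1+np.argmax(s[1:,4])
v,u=np.where(l==i);P=np.array([onz(q,(a,b),.014)[:2] for a,b in zip(u,v)])
r=cv2.minAreaRect((P*1000).astype(np.float32));print(r,len(P),tobay(np.array(r[0])/1000))
"; python3 plan.py .48 -.25 .14 .185 -1
```

```text
[(0.76, array([ 0.54893599, -0.00705948,  0.01      ]))]
((540.6485595703125, -3.8822097778320312), (175.2865753173828, 134.4186248779297), 10.193882942199707) 1789 [-0.09319254  0.00153886]
pos [ 0.4604 -0.4426  0.1287] psi0 0.519 q [-0.871  0.205  1.623 -0.027  1.375 -1.382] d [0.0196 0.1926 0.0113] dt 0.334 rows 4 F [-0.2  0.  -0.2] open 0.0245 t 39.85
toolz [-0.06   0.03  -0.998]
[[0.0395, 0.028, -0.0017, 0.084, -1.0], [0.0417, 0.0246, -0.0017, 0.084, -1.0], [0.0436, 0.0211, -0.0017, 0.084, -1.0], [0.0452, 0.0173, -0.0017, 0.084, -1.0], [0, 0, 0, 0, -1.0], [0, 0, 0, 0, -1.0], [0, 0, 0, 0, -1.0], [0, 0, 0, 0, -1.0]]
```

```bash
python3 -c "
from h import *
print(frombay(-.068,0),frombay(-.125,0))"; python3 plan.py .5375 .0212 .15 .185 -1
```

```text
[0.53752198 0.02116288] [ 0.54801834 -0.03486235]
pos [ 0.4604 -0.4426  0.1287] psi0 0.519 q [-0.871  0.205  1.623 -0.027  1.375 -1.382] d [0.0771 0.4638 0.0213] dt 0.334 rows 10 F [-0.2  0.  -0.2] open 0.0245 t 39.85
toolz [-0.06   0.03  -0.998]
[[0.0366, 0.0296, -0.0012, 0.033, -1.0], [0.0375, 0.0284, -0.0012, 0.033, -1.0], [0.0385, 0.0271, -0.0012, 0.033, -1.0], [0.0393, 0.0258, -0.0012, 0.033, -1.0], [0.0402, 0.0245, -0.0012, 0.033, -1.0], [0.041, 0.0231, -0.0012, 0.033, -1.0], [0.0417, 0.0217, -0.0012, 0.033, -1.0], [0.0424, 0.0203, -0.0012, 0.033, -1.0]]
[[0.0431, 0.0189, -0.0012, 0.033, -1.0], [0.0437, 0.0174, -0.0012, 0.033, -1.0], [0, 0, 0, 0, -1.0], [0, 0, 0, 0, -1.0], [0, 0, 0, 0, -1.0], [0, 0, 0, 0, -1.0], [0, 0, 0, 0, -1.0], [0, 0, 0, 0, -1.0]]
```

Call:
{"op": "apply_moves", "data": {"deltas": [[0.037, 0.03, -0.001, 0.033, -1], [0.038, 0.028, -0.001, 0.033, -1], [0.039, 0.027, -0.001, 0.033, -1], [0.039, 0.026, -0.001, 0.033, -1], [0.04, 0.025, -0.001, 0.033, -1], [0.041, 0.023, -0.001, 0.033, -1], [0.042, 0.022, -0.001, 0.033, -1], [0.042, 0.02, -0.001, 0.033, -1]]}}

```text
t: 40.85
tool_pos: [0.5163, -0.0582, 0.1301]
tool_rot: [-1.886, -2.397, 0.024]
contact_force: [0.5, 0.3, 0.0]
opening: 0.0244
```

```bash
python3 plan.py .5375 .0212 .09 .185 -1
```

```text
pos [ 0.5163 -0.0582  0.1301] psi0 0.2401 q [-0.267 -0.055  1.897  0.021  1.39  -0.51 ] d [ 0.0212  0.0794 -0.0401] dt 0.0551 rows 2 F [0.5 0.3 0. ] open 0.0244 t 40.85
toolz [-0.081  0.044 -0.996]
[[0.0348, 0.021, 0.0208, 0.028, -1.0], [0.0354, 0.0201, 0.0208, 0.028, -1.0], [0, 0, 0, 0, -1.0], [0, 0, 0, 0, -1.0], [0, 0, 0, 0, -1.0], [0, 0, 0, 0, -1.0], [0, 0, 0, 0, -1.0], [0, 0, 0, 0, -1.0]]
```

Call:
{"op": "apply_moves", "data": {"deltas": [[0.028, 0.017, 0.008, 0.028, -1], [0.028, 0.016, 0.012, 0.028, -1], [0.013, 0.008, 0.015, 0, -1], [0, 0, 0, 0, -1], [0, 0, 0, 0, -1], [0, 0, 0, 0, -1], [0, 0, 0, 0, -1], [0, 0, 0, 0, -1]]}}

```text
t: 41.85
tool_pos: [0.5349, 0.0218, 0.0894]
tool_rot: [-1.947, -2.338, 0.038]
contact_force: [-0.5, 0.1, -0.6]
opening: 0.0246
```

```bash
python3 plan.py .5375 .0212 .024 .185 -1;python3 -c "
from h import *
p=cam('wrist');save(p,'w11')
p=cam('top');save(p,'t11')"
```

```text
pos [0.5349 0.0218 0.0894] psi0 0.1843 q [-0.116  0.034  1.883  0.034  1.322 -0.307] d [ 0.0026 -0.0006 -0.0654] dt -0.0007 rows 2 F [-0.5  0.1 -0.6] open 0.0246 t 41.85
toolz [-0.092  0.044 -0.995]
[[-0.0025, 0.0039, 0.0324, -0.0, -1.0], [-0.0025, 0.0039, 0.0324, -0.0, -1.0], [0, 0, 0, 0, -1.0], [0, 0, 0, 0, -1.0], [0, 0, 0, 0, -1.0], [0, 0, 0, 0, -1.0], [0, 0, 0, 0, -1.0], [0, 0, 0, 0, -1.0]]
```

View pics/w11.png

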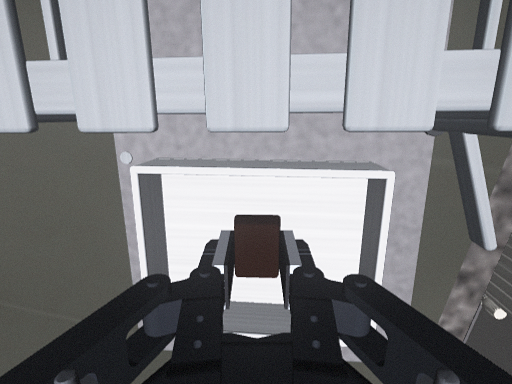

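Call:
{"op": "apply_moves", "data": {"deltas": [[-0.002, 0.003, 0.02, 0, -1], [-0.002, 0.003, 0.02, 0, -1], [-0.001, 0.001, 0.015, 0, -1], [0, 0, 0.006, 0, -1], [0, 0, 0, 0, -1], [0, 0, 0, 0, -1], [0, 0, 0, 0, -1], [0, 0, 0, 0, -1]]}}

```text
t: 42.95
tool_pos: [0.5373, 0.0211, 0.024]
tool_rot: [-1.947, -2.339, 0.038]
contact_force: [0.1, -0.4, -0.2]
opening: 0.0244
```

```bash
python3 plan.py .5375 .0212 .023 .185 -1
```

```text
pos [0.5373 0.0211 0.024 ] psi0 0.1849 q [-0.116  0.13   1.905  0.035  1.202 -0.313] d [ 0.0002  0.0001 -0.001 ] dt -0.0001 rows 1 F [ 0.1 -0.4 -0.2] open 0.0244 t 42.95
toolz [-0.091  0.044 -0.995]
[[0.0, 0.0003, 0.001, -0.0, -1.0], [0, 0, 0, 0, -1.0], [0, 0, 0, 0, -1.0], [0, 0, 0, 0, -1.0], [0, 0, 0, 0, -1.0], [0, 0, 0, 0, -1.0], [0, 0, 0, 0, -1.0], [0, 0, 0, 0, -1.0]]
```

Call:
{"op": "apply_moves", "data": {"deltas": [[0, 0, 0.003, 0, -1], [0, 0, 0.001, 0, -1], [0, 0, 0, 0, 0], [0, 0, 0, 0, 0.1], [0, 0, 0, 0, 0.1], [0, 0, -0.03, 0, 0.1], [0, 0, -0.04, 0, 0.1], [0, 0, -0.04, 0, 0.5]]}}

```text
t: 43.95
tool_pos: [0.5439, 0.0167, 0.1278]
tool_rot: [-1.942, -2.333, 0.045]
contact_force: [0.7, 0.6, -0.4]
opening: 0.0637
```

```bash
python3 plan.py .54 -.39 .2 -.71 0.5;python3 -c "
from h import *
p=cam('wrist');save(p,'w12')"
```

```text
pos [0.5439 0.0167 0.1278] psi0 0.1852 q [-0.123  0.015  1.832  0.033  1.399 -0.312] d [-0.0039 -0.4067  0.0722] dt 0.8952 rows 9 F [ 0.7  0.6 -0.4] open 0.0637 t 43.95
toolz [-0.1    0.045 -0.994]
[[-0.0438, -0.0094, -0.0099, 0.099, 0.5], [-0.0445, -0.005, -0.0099, 0.099, 0.5], [-0.0448, -0.0006, -0.0099, 0.099, 0.5], [-0.0446, 0.0039, -0.0099, 0.099, 0.5], [-0.044, 0.0083, -0.0099, 0.099, 0.5], [-0.043, 0.0126, -0.0099, 0.099, 0.5], [-0.0415, 0.0168, -0.0099, 0.099, 0.5], [-0.0397, 0.0209, -0.0099, 0.099, 0.5]]
[[-0.0374, 0.0247, -0.0099, 0.099, 0.5], [0, 0, 0, 0, 0.5], [0, 0, 0, 0, 0.5], [0, 0, 0, 0, 0.5], [0, 0, 0, 0, 0.5], [0, 0, 0, 0, 0.5], [0, 0, 0, 0, 0.5], [0, 0, 0, 0, 0.5]]
```

View pics/w12.png

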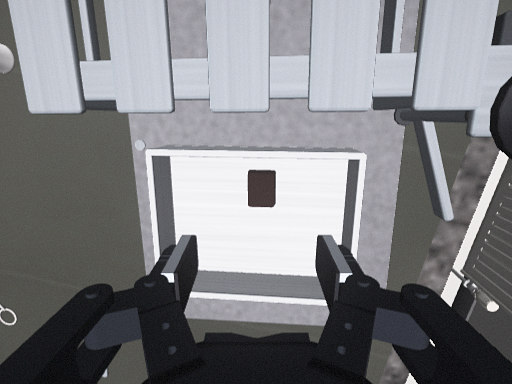

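Praline A lies flat in the tray (at 262,188). Next the second.

Call:
{"op": "apply_moves", "data": {"deltas": [[-0.044, -0.009, -0.01, 0.099, 0.5], [-0.044, -0.005, -0.01, 0.099, 0.5], [-0.045, -0.001, -0.01, 0.099, 0.5], [-0.045, 0.004, -0.01, 0.099, 0.5], [-0.044, 0.008, -0.01, 0.099, 0.5], [-0.043, 0.013, -0.01, 0.099, 0.5], [-0.042, 0.017, -0.01, 0.099, 0.5], [-0.04, 0.021, -0.01, 0.099, 0.5]]}}

```text
t: 45.0
tool_pos: [0.5426, -0.3544, 0.2036]
tool_rot: [-2.731, -1.39, 0.085]
contact_force: [-0.2, 1.2, -0.0]
opening: 0.0641
```

Call:
{"op": "apply_moves", "data": {"deltas": [[-0.037, 0.025, 0, 0.099, 0.5], [0, 0, 0, 0, 0.5], [0, 0, 0, 0, 0.5], [0, 0, 0, 0, 0.5], [0, 0, 0, 0, 0.5], [0, 0, 0, 0, 0.5], [0, 0, 0, 0, 0.5], [0, 0, 0, 0, 0.5]]}}

```text
t: 46.0
tool_pos: [0.5412, -0.3998, 0.202]
tool_rot: [-2.801, -1.252, 0.09]
contact_force: [-0.0, 0.5, -0.5]
opening: 0.0637
```

```bash
python3 pr.py w13 | head -3;python3 plan.py .55 -.4496 .09 -.71 0.5
```

```text
[(array([303., 187.]), 0.89, array([ 0.5492, -0.4493,  0.008 ]))]
[437. 173.] 180 ((674.1581420898438, -531.744140625), (43.90902328491211, 9.524303436279297), 44.6680908203125) 0.014442600375367903
[304. 187.] 488 ((550.1210327148438, -449.2198791503906), (31.449373245239258, 23.061138153076172), 48.8244743347168) 0.012369140698362174
pos [ 0.5411 -0.4     0.2018] psi0 -0.7318 q [-0.737  0.241  1.456 -0.024  1.534 -0.004] d [ 0.0089 -0.0496 -0.1118] dt -0.0218 rows 3 F [-0.6  0.  -0.1] open 0.0647 t 46.5
toolz [-0.083  0.042 -0.996]
[[-0.0094, 0.0165, 0.0362, -0.007, 0.5], [-0.0096, 0.0165, 0.0362, -0.007, 0.5], [-0.0097, 0.0164, 0.0362, -0.007, 0.5], [0, 0, 0, 0, 0.5], [0, 0, 0, 0, 0.5], [0, 0, 0, 0, 0.5], [0, 0, 0, 0, 0.5], [0, 0, 0, 0, 0.5]]
```

View pics/w13.png

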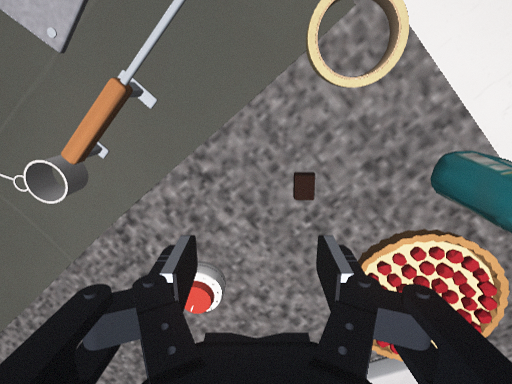

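Call:
{"op": "apply_moves", "data": {"deltas": [[-0.009, 0.016, 0.03, -0.01, 0.5], [-0.01, 0.016, 0.036, -0.007, 0.5], [-0.01, 0.016, 0.036, 0, 0.5], [-0.002, 0.001, 0.025, 0, 0.5], [-0.001, 0, 0.02, 0, 0.5], [0, 0, 0, 0, 0.5], [0, 0, 0, 0, 0.5], [0, 0, 0, 0, 0.5]]}}

```text
t: 47.5
tool_pos: [0.5473, -0.4535, 0.0521]
tool_rot: [-2.796, -1.279, 0.084]
contact_force: [-0.7, 0.4, -0.4]
opening: 0.0643
```

```bash
python3 plan.py .5497 -.4493 .004 -.719 0.5
```

```text
pos [ 0.5473 -0.4535  0.0521] psi0 -0.7134 q [-0.785  0.451  1.455 -0.029  1.316 -0.064] d [ 0.0024  0.0042 -0.0481] dt 0.0056 rows 1 F [-0.7  0.4 -0.4] open 0.0643 t 47.5
toolz [-0.077  0.037 -0.996]
[[0.0058, 0.0031, 0.0479, 0.006, 0.5], [0, 0, 0, 0, 0.5], [0, 0, 0, 0, 0.5], [0, 0, 0, 0, 0.5], [0, 0, 0, 0, 0.5], [0, 0, 0, 0, 0.5], [0, 0, 0, 0, 0.5], [0, 0, 0, 0, 0.5]]
```

Call:
{"op": "apply_moves", "data": {"deltas": [[0.003, 0.001, 0.018, 0.003, 0.5], [0.002, 0.001, 0.015, 0.003, 0.5], [0.001, 0.001, 0.01, 0, 0.5], [0, 0, 0, 0, 0.5], [0, 0, 0, 0, 0.5], [0, 0, 0, 0, 0.5], [0, 0, 0, 0, 0.5], [0, 0, 0, 0, 0.5]]}}

```text
t: 48.5
tool_pos: [0.5516, -0.4499, 0.0082]
tool_rot: [-2.803, -1.272, 0.082]
contact_force: [0.4, -0.7, 0.2]
opening: 0.064
```

```bash
python3 plan.py .5497 -.4493 .004 -.719 0.5
```

```text
pos [ 0.5516 -0.4499  0.0082] psi0 -0.7195 q [-0.778  0.502  1.467 -0.029  1.25  -0.049] d [-0.0019  0.0006 -0.0042] dt -0.0005 rows 1 F [ 0.4 -0.7  0.2] open 0.064 t 48.5
toolz [-0.074  0.034 -0.997]
[[-0.0008, -0.0015, 0.0044, -0.0, 0.5], [0, 0, 0, 0, 0.5], [0, 0, 0, 0, 0.5], [0, 0, 0, 0, 0.5], [0, 0, 0, 0, 0.5], [0, 0, 0, 0, 0.5], [0, 0, 0, 0, 0.5], [0, 0, 0, 0, 0.5]]
```

Call:
{"op": "apply_moves", "data": {"deltas": [[-0.001, -0.001, 0.004, 0, 0.5], [0, 0, 0, 0, -1], [0, 0, 0, 0, -1], [0, 0, 0, 0, -1], [0, 0, 0, 0, -1], [0, 0, 0, 0, -1], [0, 0, 0, 0, -1], [0, 0, 0, 0, -1]]}}

```text
t: 49.5
tool_pos: [0.55, -0.4501, 0.0046]
tool_rot: [-2.804, -1.273, 0.082]
contact_force: [0.6, -0.9, 0.3]
opening: 0.0247
```

Call:
{"op": "apply_moves", "data": {"deltas": [[0, 0, -0.01, 0, -1], [0, 0, -0.025, 0, -1], [0, 0, -0.03, 0, -1], [0, 0, -0.03, 0, -1], [0, 0, -0.02, 0, -1], [0, 0, -0.02, 0, -1], [0, 0, 0, 0, -1], [0, 0, 0, 0, -1]]}}

```text
t: 50.5
tool_pos: [0.5598, -0.4542, 0.1444]
tool_rot: [-2.802, -1.272, 0.083]
contact_force: [-0.1, -0.8, -0.4]
opening: 0.0246
```

```bash
python3 plan.py .548 -.035 .14 .185 -1; python3 -c "
from h import *
p=cam('wrist');save(p,'w14')"
```

```text
pos [ 0.5598 -0.4542  0.1444] psi0 -0.7195 q [-0.774  0.383  1.38  -0.027  1.457 -0.051] d [-0.0118  0.4192 -0.0044] dt -0.9045 rows 9 F [-0.1 -0.8 -0.4] open 0.0246 t 50.5
toolz [-0.075  0.035 -0.997]
[[0.0342, -0.0315, 0.0022, -0.1, -1.0], [0.0372, -0.0279, 0.0022, -0.1, -1.0], [0.0398, -0.0241, 0.0022, -0.1, -1.0], [0.0421, -0.02, 0.0022, -0.1, -1.0], [0.0438, -0.0156, 0.0022, -0.1, -1.0], [0.0452, -0.0112, 0.0022, -0.1, -1.0], [0.0461, -0.0066, 0.0022, -0.1, -1.0], [0.0465, -0.0019, 0.0022, -0.1, -1.0]]
[[0.0465, 0.0028, 0.0022, -0.1, -1.0], [0, 0, 0, 0, -1.0], [0, 0, 0, 0, -1.0], [0, 0, 0, 0, -1.0], [0, 0, 0, 0, -1.0], [0, 0, 0, 0, -1.0], [0, 0, 0, 0, -1.0], [0, 0, 0, 0, -1.0]]
```

View pics/w14.png

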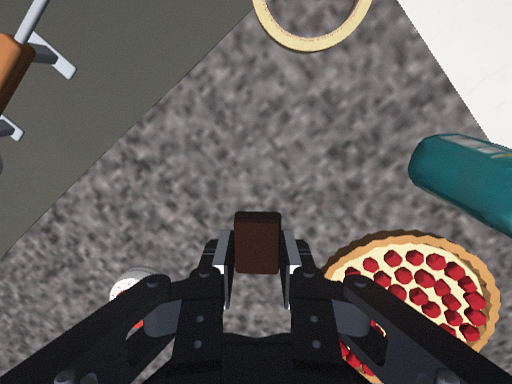

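Call:
{"op": "apply_moves", "data": {"deltas": [[0.034, -0.032, 0, -0.1, -1], [0.037, -0.028, 0.001, -0.1, -1], [0.04, -0.024, 0.001, -0.1, -1], [0.042, -0.02, 0.002, -0.1, -1], [0.044, -0.016, 0.002, -0.1, -1], [0.045, -0.011, 0.002, -0.1, -1], [0.046, -0.007, 0.002, -0.1, -1], [0.046, -0.002, 0.002, -0.1, -1]]}}

```text
t: 51.55
tool_pos: [0.5391, -0.0717, 0.1363]
tool_rot: [-2.041, -2.259, 0.041]
contact_force: [0.4, -0.1, 1.2]
opening: 0.0243
```

```bash
python3 plan.py .548 -.035 .08 .185 -1
```

```text
pos [ 0.5391 -0.0717  0.1363] psi0 0.1038 q [-0.279  0.003  1.83   0.019  1.408 -0.384] d [ 0.0089  0.0367 -0.0563] dt -0.0812 rows 2 F [ 0.4 -0.1  1.2] open 0.0243 t 51.55
toolz [-0.09   0.045 -0.995]
[[0.0163, 0.0087, 0.0284, -0.041, -1.0], [0.0159, 0.0093, 0.0284, -0.041, -1.0], [0, 0, 0, 0, -1.0], [0, 0, 0, 0, -1.0], [0, 0, 0, 0, -1.0], [0, 0, 0, 0, -1.0], [0, 0, 0, 0, -1.0], [0, 0, 0, 0, -1.0]]
```

Call:
{"op": "apply_moves", "data": {"deltas": [[0.016, 0.009, 0.008, -0.041, -1], [0.016, 0.009, 0.02, -0.041, -1], [0, 0, 0.028, 0, -1], [0, 0, 0, 0, -1], [0, 0, 0, 0, -1], [0, 0, 0, 0, -1], [0, 0, 0, 0, -1], [0, 0, 0, 0, -1]]}}

```text
t: 52.55
tool_pos: [0.5484, -0.0335, 0.0755]
tool_rot: [-1.939, -2.343, 0.038]
contact_force: [-0.2, -0.4, 0.5]
opening: 0.0243
```

```bash
python3 plan.py .548 -.035 .021 .185 -1;python3 -c "
from h import *
p=cam('wrist');save(p,'w15')"
```

```text
pos [ 0.5484 -0.0335  0.0755] psi0 0.1906 q [-0.209  0.087  1.853  0.025  1.302 -0.405] d [-0.0004 -0.0015 -0.0545] dt 0.0056 rows 2 F [-0.2 -0.4  0.5] open 0.0243 t 52.55
toolz [-0.093  0.044 -0.995]
[[-0.0024, 0.0019, 0.0271, 0.003, -1.0], [-0.0023, 0.0019, 0.0271, 0.003, -1.0], [0, 0, 0, 0, -1.0], [0, 0, 0, 0, -1.0], [0, 0, 0, 0, -1.0], [0, 0, 0, 0, -1.0], [0, 0, 0, 0, -1.0], [0, 0, 0, 0, -1.0]]
```

View pics/w15.png

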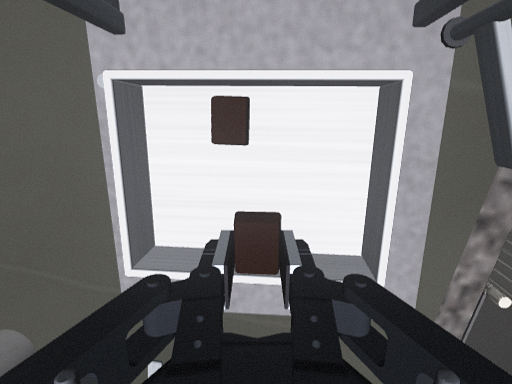

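Call:
{"op": "apply_moves", "data": {"deltas": [[0.006, 0, 0.008, 0.003, -1], [-0.001, 0.002, 0.018, 0.003, -1], [-0.002, 0.001, 0.018, 0, -1], [-0.001, 0, 0.008, 0, -1], [0, 0, 0.002, 0, -1], [0, 0, 0, 0, -1], [0, 0, 0, 0, -1], [0, 0, 0, 0, -1]]}}

```text
t: 53.6
tool_pos: [0.5465, -0.0277, 0.0208]
tool_rot: [-1.945, -2.335, 0.038]
contact_force: [-2.4, 0.2, 4.1]
opening: 0.0244
```

```bash
python3 plan.py .5465 -.029 .021 .185 -1
```

```text
pos [ 0.5465 -0.0277  0.0208] psi0 0.1845 q [-0.2    0.16   1.878  0.028  1.206 -0.394] d [ 0.     -0.0013  0.0002] dt -0.0005 rows 1 F [-2.4  0.2  4.1] open 0.0244 t 53.6
toolz [-0.095  0.046 -0.994]
[[-0.0013, -0.0002, -0.0002, -0.0, -1.0], [0, 0, 0, 0, -1.0], [0, 0, 0, 0, -1.0], [0, 0, 0, 0, -1.0], [0, 0, 0, 0, -1.0], [0, 0, 0, 0, -1.0], [0, 0, 0, 0, -1.0], [0, 0, 0, 0, -1.0]]
```

Touching the floor lightly; release and leave.

Call:
{"op": "apply_moves", "data": {"deltas": [[0, 0, -0.001, 0, -0.4], [0, 0, 0, 0, 0], [0, 0, 0, 0, 0.1], [0, 0, 0, 0, 0.1], [-0.001, 0, -0.02, 0, 0.1], [-0.002, 0, -0.04, 0, 0.1], [-0.002, 0, -0.04, 0, 0.5], [-0.002, 0, -0.05, 0, 0.5]]}}

```text
t: 54.6
tool_pos: [0.5591, -0.0415, 0.1717]
tool_rot: [-1.94, -2.329, 0.045]
contact_force: [1.6, 0.2, 0.3]
opening: 0.064
```

Call:
{"op": "apply_moves", "data": {"deltas": [[0, -0.03, -0.05, 0, 0.5], [0, -0.05, -0.04, 0, 0.5], [0, -0.055, -0.02, 0, 0.5], [0, -0.055, 0, 0, 0.5], [0, 0, 0, 0, 0.5], [0, 0, 0, 0, 0.5], [0, 0, 0, 0, 0.5], [0, 0, 0, 0, 0.5]]}}

```text
t: 55.6
tool_pos: [0.3862, -0.0831, 0.3164]
tool_rot: [-1.955, -2.35, 0.033]
contact_force: [-0.2, -0.1, 0.6]
opening: 0.064
```

```bash
python3 - <<'E'
from h import *
np.set_printoptions(precision=4,suppress=True)
for n in ['top','scene','wrist']:
    q=cam(n);save(q,n+'16')
    for t in ['praline_1','hook_grip','hook_tip','tray','timer','cutter','tape','knob_grip']: print(n,t,[(np.round(d['uv'],0),round(d['confidence'],2),onz(q,d['uv'],.01)) for d in ctrl.spot_point(q,t)])
print(ctrl.get_obs()['t'],ctrl.get_obs()['tool_pos'])
a=cv2.imread('pics/top16.png')[90:290,100:420];cv2.imwrite('pics/top16z.png',cv2.resize(a,(800,500),interpolation=cv2.INTER_CUBIC))
a=cv2.imread('pics/scene16.png')[110:350,110:400];cv2.imwrite('pics/scene16z.png',cv2.resize(a,(725,600),interpolation=cv2.INTER_CUBIC))
E
```

```text
top praline_1 [(array([222., 178.]), 0.65, array([0.5185, 0.0333, 0.01  ]))]
top hook_grip [(array([302., 203.]), 0.72, array([ 0.4372, -0.2402,  0.01  ])), (array([234., 169.]), 0.17, array([ 0.5503, -0.0084,  0.01  ]))]
top hook_tip [(array([296., 140.]), 0.78, array([ 0.6505, -0.2171,  0.01  ]))]
top tray [(array([234., 170.]), 0.83, array([ 0.5462, -0.0085,  0.01  ]))]
top timer [(array([372., 234.]), 0.67, array([ 0.3415, -0.4719,  0.01  ]))]
top cutter [(array([303., 236.]), 0.4, array([ 0.3283, -0.2453,  0.01  ]))]
top tape [(array([336., 130.]), 0.74, array([ 0.6877, -0.3522,  0.01  ])), (array([224., 182.]), 0.71, array([0.5044, 0.0257, 0.01  ]))]
top knob_grip [(array([191., 132.]), 0.59, array([0.6744, 0.1414, 0.01  ]))]
scene praline_1 [(array([226., 199.]), 0.61, array([0.5065, 0.0207, 0.01  ])), (array([246., 199.]), 0.48, array([ 0.5461, -0.0349,  0.01  ]))]
scene hook_grip [(array([277., 247.]), 0.62, array([ 0.4485, -0.2369,  0.01  ])), (array([326., 315.]), 0.25, array([ 0.3467, -0.4754,  0.01  ]))]
scene hook_tip [(array([303., 211.]), 0.9, array([ 0.626 , -0.2272,
[... 434 characters left out ...]
8,  0.01  ]))]
scene knob_grip []
wrist praline_1 [(array([381., 144.]), 0.8, array([ 0.5454, -0.0295,  0.01  ])), (array([372., 104.]), 0.78, array([0.5162, 0.0245, 0.01  ]))]
wrist hook_grip [(array([382., 144.]), 0.67, array([ 0.546, -0.03 ,  0.01 ])), (array([284., 262.]), 0.61, array([ 0.4424, -0.2566,  0.01  ]))]
wrist hook_tip [(array([406., 266.]), 0.66, array([ 0.6445, -0.2179,  0.01  ]))]
wrist tray [(array([383., 129.]), 0.58, array([ 0.5417, -0.0077,  0.01  ]))]
wrist timer []
wrist cutter [(array([221., 238.]), 0.72, array([ 0.3286, -0.2339,  0.01  ]))]
wrist tape [(array([405., 264.]), 0.71, array([ 0.6416, -0.2157,  0.01  ]))]
wrist knob_grip []
56.95 [ 0.3856 -0.0833  0.3167]
```

View pics/top16z.png

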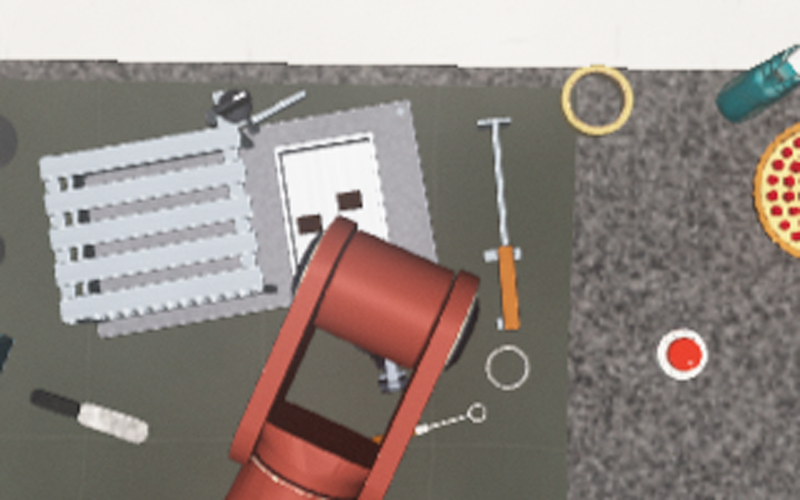

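View pics/scene16z.png

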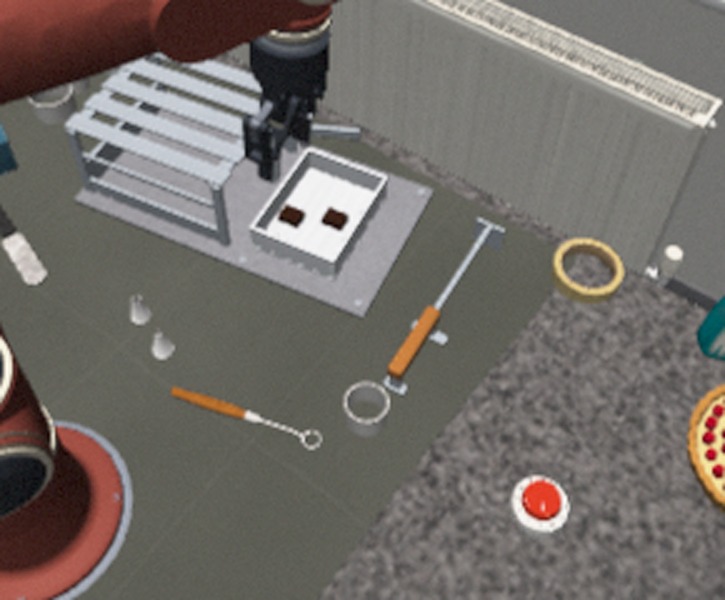

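```bash
python3 - <<'E'
from h import *
q=cam('top');k=frombay(-.004,-.122)
for a in [1.5,1.7,1.8,1.9,2.0]:
    h=BA+np.pi/2+a;e=k+.085*np.array([np.cos(h),np.sin(h)]);print(a,proj(q,[*e,.052]))
a=cv2.resize(q['img'][110:150,180:240,::-1],None,fx=12,fy=12,interpolation=2);cv2.imwrite('pics/bar.png',a)
E
```

```text
1.5 [224.69164105 135.30231156]
1.7 [223.73845441 130.32819775]
1.8 [222.89110142 127.94439174]
1.9 [221.80753695 125.66130304]
2.0 [220.49892086 123.50155834]
```

View pics/bar.png

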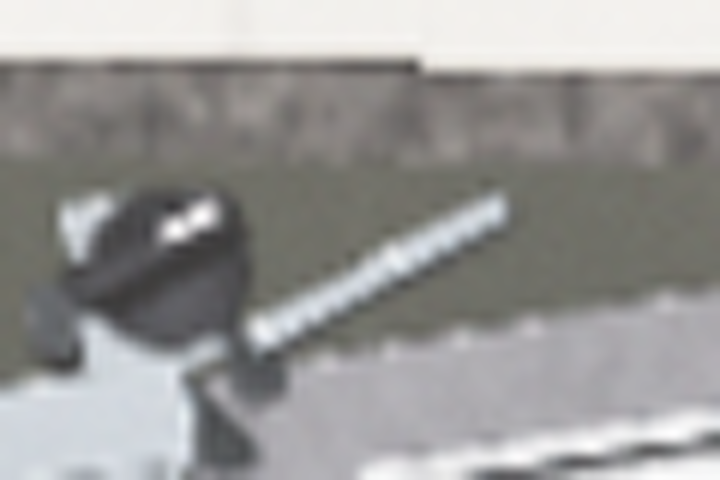

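```bash
python3 -c "
from h import *
print(ctrl.finish_job())"
```

```text
the job is handed in; nothing more can be done
None
```

The job is done and handed in at about 57 s of the 210 s allowed.

- **Catch:** I turned the knob anticlockwise until it hit its stop (about 3 N m at the wrist), then let go. In the last top picture the bar reads about 1.83–1.85 rad. The wrist turned 1.92 rad from the shut position, so the knob is at or within about 0.05 rad of its 1.9 rad stop.
- **Tray:** I hooked it by its front wall and dragged it out. Its centre is at bay x ≈ -93 mm, so its rear edge is about 25 mm clear of the roof.
- **Hook:** It is back upright on its feet at its starting place beside the board.
- **Pralines:** Only two were there. Both lie flat in the tray, and none was left on the counter in the last pictures.
- **Bystanders:** I never touched the timer, cutter or tape. In the final pictures they stand where they began, within about 1 cm, which is the scatter of the detections.

The tool tilted slowly over the run, up to about 0.1 rad, and I allowed for it in the moves. Two final detections were wrong. In the top view "tape" was also reported on a praline, and in the scene view "timer" was reported at the cutter. The pictures themselves show both in their right places.

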